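# Close out a lens-trimming lot: wipe, lock the collar, rail the tags

### The job

Close out this trimming lot: holding the scraper block, wipe all the loose moulding stubs out of the fixture's channel into the catch tray in front of it, and stand the scraper in its rest. Then turn the lock collar clockwise until its ear points at the locked mark, and only after that hook each lot-tag hanger onto the loading stretch of the rail and slide it along into the finished bay beyond the second band. Do not touch stubs on the plate with the fingers, do not lift a hanger past the loading stretch, and leave the other things on the bench alone.

Things in the scene. Friction and masses are not known exactly. Their poses are not given: they have to be found in the camera images.
- fixture: fixed aluminium trimming fixture. Origin: underside of its plate, on the bench. Plate top 40 mm up; plate spans x -65 to 80, y -118 to 125 mm in its frame. The +y half is a walled channel (see channel), with a steel catch tray in front of it (see tray); the -y half carries the lens housing with the lock collar, axis at x 8, y -58 mm.
- channel (a point): middle of the channel's floor (fixture x 5, y 65 mm; 40 mm above the bench). Channel inside: fixture y 11 to 119, back wall's inner face at x = 74, open to the front (-x) at x = -65; its walls are 6 mm thick and 12 mm high
- tray (a point): middle of the catch tray's floor, 4 mm above the bench. The tray joins the channel's open front edge: fixture x -145 to -65, y 0 to 130 mm, rims 4 mm thick, 30 mm above the bench
- collar (a joint): captive knurled steel lock ring, 58 mm across, 53 to 83 mm above the bench, vertical axis, with one radial ear (10 mm wide, 25 tall, tip 50 mm from the axis). Value (rad) grows clockwise from above; the ear points at angle (2.1 - value) from the fixture's +x axis (anticlockwise positive), so at the locked mark at 2.10. Can overturn to 2.6; stays where left (0.1 N m).
- collar_top (a point): centre of the collar's top face, on its axis, 83 mm above the bench
- lock_mark (a point): the locked mark: a small steel bar (14 x 6 x 10 mm) standing on the plate, lying radially 60 mm from the collar axis on the fixture's +x side; the point is its top centre
- scraper: scraper block: steel foot 26 (x) x 64 (y) x 14 mm tall with a grey grip fin 14 (x) x 44 (y) mm rising to 60 mm; stands upright. Origin: centre of its underside. 0.2 kg
- rest: the scraper's rest: shallow fixed grey tray, outside 52 (x) x 94 (y) x 16 mm, walls 4 mm, floor about 4 mm thick; the scraper stands in it with its long side along the tray's y. Origin: centre of its underside
- rail: fixed steel rail, 12 mm thick, along its own x from -150 to 150 mm, centre line 170 mm above the bench, on end posts (176 mm tall, 16 thick). Origin: on the bench under its middle. Two thin black bands at x = -30 and 5 mm (hooks slide over them): the loading stretch is between the post at -150 and the first band, the finished bay between the second band and the post at 150.
- hanger0: lot-tag hanger, 0.26 kg, upright. Origin: underside centre of its foot (56 x, 34 y, 16 mm tall). Stem at x = 16; cross bar 105 to 113 mm up; lip at x = -16, from 65 mm up (hook open downwards, gap 26 mm). Grip tab on top: 12 (x) x 22 (y) mm, 113 to 149 mm up. The rail enters between foot and lip (moving in -x), y along the rail, either way round; hung, origin 71 mm up.
- hanger1: lot-tag hanger, 0.26 kg, upright. Origin: underside centre of its foot (56 x, 34 y, 16 mm tall). Stem at x = 16; cross bar 105 to 113 mm up; lip at x = -16, from 65 mm up (hook open downwards, gap 26 mm). Grip tab on top: 12 (x) x 22 (y) mm, 113 to 149 mm up. The rail enters between foot and lip (moving in -x), y along the rail, either way round; hung, origin 71 mm up.
- hanger2: lot-tag hanger, 0.26 kg, upright. Origin: underside centre of its foot (56 x, 34 y, 16 mm tall). Stem at x = 16; cross bar 105 to 113 mm up; lip at x = -16, from 65 mm up (hook open downwards, gap 26 mm). Grip tab on top: 12 (x) x 22 (y) mm, 113 to 149 mm up. The rail enters between foot and lip (moving in -x), y along the rail, either way round; hung, origin 71 mm up.
- chip0: black moulded plastic stub 16 x 12 x 10 mm, loose in the channel (three to five are present). Origin: centre of its underside
- chip1: black moulded plastic stub 16 x 12 x 10 mm, loose in the channel (three to five are present). Origin: centre of its underside
- chip2: black moulded plastic stub 16 x 12 x 10 mm, loose in the channel (three to five are present). Origin: centre of its underside
- chip3: black moulded plastic stub 16 x 12 x 10 mm, loose in the channel (three to five are present). Origin: centre of its underside
- chip4: black moulded plastic stub 16 x 12 x 10 mm, loose in the channel (three to five are present). Origin: centre of its underside
- spool: bystander: solder spool, 64 mm across, 58 mm tall
- jar: bystander: small jar, 48 mm across, 55 mm tall
- module0: bystander: black lens module 44 x 44 x 30 mm
- module1: bystander: black lens module 44 x 44 x 30 mm
- tape: bystander: roll of tape, 84 mm across, 18 mm tall
- driver: bystander: screwdriver, 170 mm long

How it is judged:
By the outcome, as a careful person would: the job done as asked, in the order asked, and still so for the second after the job is handed in, with the robot touching nothing.
Of chip0, chip1, chip2, chip3, chip4 only 3 to 5 are there at a start; the rules pass over those that are not, and their reading is None.
Of hanger0, hanger1, hanger2 only 2 to 3 are there at a start; the rules pass over those that are not, and their reading is None.
At some moment in a run one of scraper, hanger0, hanger1, hanger2 may be knocked a few centimetres aside while the robot is not near it.
It also fails if it takes over 210 s, if anything falls off the work surface, if the arm or the gripper's body presses on something with over 40 N, if the wrist force passes 120 N, or if a joint passes its speed limit or range.

### The arm

A 6-joint arm with a two-finger parallel gripper is mounted at the origin on the work surface. World frame = base frame: x ahead of the robot, y to its left, z up, the work surface at z = 0. Lengths are in m, angles in rad, forces in N, time in s.
With the tool pointing down it reaches from about 0.375 to 0.9 m from the base axis. Payload 3.1 kg.
Tool frame: the origin (TCP) lies between the finger pads; the fingertips stand 19 mm ahead of it and the grasp point (between the pads) is the TCP; z points along the fingers, y is the line along which they close (so a half turn about z gives the same grasp; the last joint's range is limited). The gripper opens to 87 mm and grips with 3 to 60 N. Pads are 19 mm wide; open, the fingers measure 117 mm over their backs; the gripper's body (75 mm by 190 mm) begins 51 mm behind the grasp point.
Start: joints at [-1.46, 0.527, 1.433, -0, 1.181, -0.178], TCP at [0.179, -0.599, 0.242] pointing down, gripper open.
Joint ranges: [-3.08, 3.08], [-0.75, 2.2], [0.22, 2.44], [-1.43, 4.57], [0, 2.65], [-2.85, 2.85]. Speed limits (rad/s): [2.79, 2.79, 3.14, 3.14, 3.14, 3.14].

### API

Orientations are given as a unit quaternion [x, y, z, w].
In Python, from rig import telemetry, viewer, hand_in gives the robot as it stands. The module is installed in compiled form; this text tells all that it offers.
- The arm moves only by the shell command python3 -m creep 'ROWS' [FORCE]. ROWS is JSON, a list of rows, each an object with "translation": the shift along the tool's x, y, z in mm, a list of three; "roll": the turn about the tool's z in degrees; "gripper": the finger opening in mm, from 0 to 87. In form: [{"translation": [tx, ty, tz], "roll": roll, "gripper": gripper}, ...]. A call has 1 to 5 rows; each row is the pose to reach, as a shift and turn from the pose commanded when the call began, along the tool's axes at that moment; what a row does not reach only later rows make up. A row lasts 1/12 s, in which the tool goes at most 41.7 mm and 7.16 degrees, less where a joint would pass 70% of its speed; a pose out of reach is approached as far as the arm can. A call with a gripper value outside its range is refused whole. The fingers move at their own pace and stop on an object; FORCE is the grip in N (left out, the last holds). Time passes only in rows, so rows that repeat a pose let the fingers close. It gives the time, the measured TCP pose, the force, the opening and the grip force at its end, in the units of the state.
- telemetry.get_obs(): the state, without advancing time (a new reading comes with each control period).
- viewer.camera(name): name is "scene" or "top"; returns the picture (384x512x3 uint8, blue, green, red); there is no depth.
- viewer.camera_info(name): a dict with "intrinsics" (3x3 intrinsics, pixels), "k1" (the pictures are not rectified: a ray, as slopes to the right and down, at radius r is drawn at 1 + k1 r^2 times it, then the intrinsics apply), "rvec" (rotation vector, rad) and "tvec" (3), from world to camera coordinates, as OpenCV has them. Camera axes: x right, y down, z forward; pixel columns grow to the right and rows downward; lengths in m; the calibration is good to about 2 mm. A picture is of the moment at which its call begins. camera_info takes no time and is no camera call.
- hand_in(): hands the job in; it is judged then, once.
Trained networks look in the newest picture that a camera, given by its name, has taken for a name from the list of things; names that differ only in an ending like _2 or _b are one class to them, and where a whole thing is asked for, a point or a joint stands for the part that bears it (a point fixed in the world has none). Each returns a list of dicts, best first, with "p" (0 to 1); they miss things now and then, are a little off and sometimes report something else, mostly with a low value. They report only what shows in the picture. A call takes as long as a camera call.
- viewer.recognise(camera, thing): "bbox" ([left, top, width, height] in pixels, round what is visible of it).
The state is a dict: "time": time; "q": joint angles; "joint_velocities": joint speeds; "joint_torque": joint torques, N m; "position": TCP position; "tool_rot": TCP orientation; "ft_force": force on the tool from outside, world axes, zero at the start; "moment": the same for the moment, N m; "grip_width": finger opening in m; "grip_force": force on a finger pad.
Only numpy, scipy, OpenCV 4.12 (cv2) and the standard library are available. Lean on these libraries where they do the work, as an engineer would, in place of code of your own. Each camera call takes 0.05 s, during which the arm holds its last target. There are 200 camera calls.

## Working session

There is one attempt and no reset: what is moved stays moved. The work goes in short steps, Python scripts to look and compute and a shell command to move; the robot and the scene stay as the last step left them, time stands still between calls to the robot, and variables do not carry over. Pictures are saved under pics/ and viewed, at most 14 in all, crops included, and the job is handed in when it is done.

```bash
mkdir -p pics; ls; python3 - <<'E'
from rig import telemetry, viewer
import cv2,numpy as np
for c in ("scene","top"):
    im=viewer.camera(c); cv2.imwrite(f"pics/{c}0.png",cv2.resize(im,(800,600),interpolation=cv2.INTER_CUBIC))
    i=viewer.camera_info(c); R=cv2.Rodrigues(np.array(i["rvec"]))[0]
    print(c,i,"pos",-R.T@np.array(i["tvec"]))
    for t in "fixture collar collar_top lock_mark scraper rest rail hanger0 chip0 channel tray spool".split():
        print(t,[(np.round(d["bbox"]).astype(int).tolist(),round(d["p"],2)) for d in viewer.recognise(c,t)][:6])
print(telemetry.get_obs())
E
```

```text
pics
scene {'intrinsics': array([[387.02190664,   0.        , 254.00044825],
       [  0.        , 387.02190664, 190.26678705],
       [  0.        ,   0.        ,   1.        ]]), 'k1': 0.0009143236204590417, 'rvec': array([ 0.77172746,  2.43908663, -1.26761883]), 'tvec': array([ 0.44576547, -0.09891589,  1.14696308])} pos [0.94270563 0.55368108 0.573375  ]
fixture []
collar [([210, 168, 23, 25], 0.81)]
collar_top [([209, 166, 23, 26], 0.96)]
lock_mark [([186, 164, 137, 89], 0.94)]
scraper [([217, 142, 23, 21], 0.83), ([262, 143, 17, 15], 0.67)]
rest [([299, 239, 48, 43], 0.75)]
rail [([322, 187, 125, 184], 0.56), ([184, 168, 137, 86], 0.4), ([260, 142, 19, 15], 0.37)]
hanger0 [([268, 221, 31, 75], 0.98), ([171, 121, 23, 54], 0.81), ([188, 98, 19, 46], 0.56)]
chip0 [([234, 200, 10, 11], 0.63), ([254, 215, 11, 8], 0.63), ([276, 207, 5, 9], 0.57), ([259, 190, 5, 7], 0.36), ([188, 163, 133, 87], 0.21)]
channel [([262, 144, 16, 14], 0.74), ([184, 166, 139, 86], 0.62), ([254, 214, 10, 6], 0.44)]
tray [([184, 168, 137, 85], 0.76)]
spool [([168, 239, 37, 44], 0.9)]
top {'intrinsics': array
[... 942 characters left out ...]
time': 1.3, 'q': array([-1.45950607e+00,  5.27496911e-01,  1.43268880e+00, -1.44962548e-05,
        1.18140031e+00, -1.78494471e-01]), 'joint_velocities': array([-0.00063917, -0.00172205, -0.00039328, -0.00078493,  0.00050249,
       -0.00012863]), 'joint_torque': array([-1.85056037e-04, -4.40016282e+01, -1.76980448e+01,  6.33889809e-02,
        5.04544366e-02, -7.56406394e-06]), 'position': array([ 0.17861707, -0.59891516,  0.24155387]), 'tool_rot': array([ 9.89521055e-01,  1.44388646e-01, -6.81324861e-06,  3.09180432e-06]), 'ft_force': array([0.61128139, 0.15022187, 0.11250681]), 'moment': array([-0.01254266,  0.04413872,  0.01138866]), 'grip_force': 0.0, 'grip_width': 0.08709382298640443}
```

View pics/scene0.png

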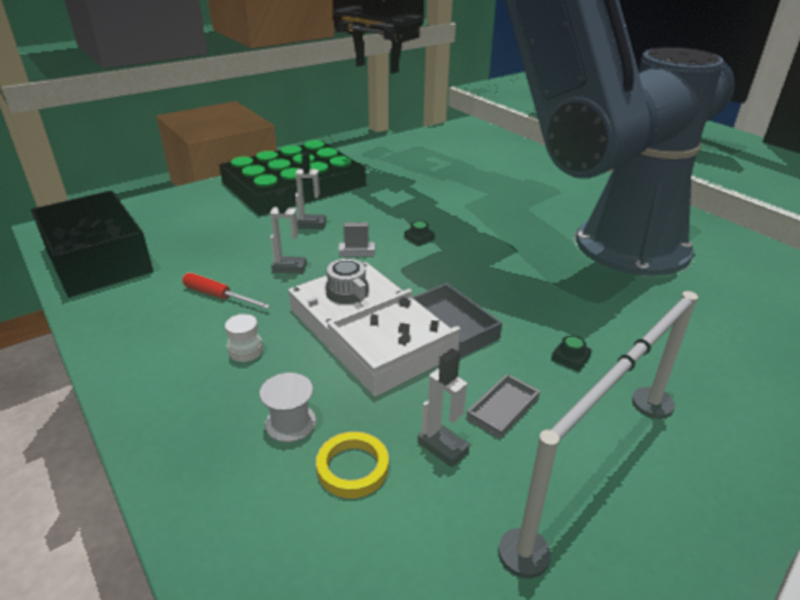

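View pics/top0.png

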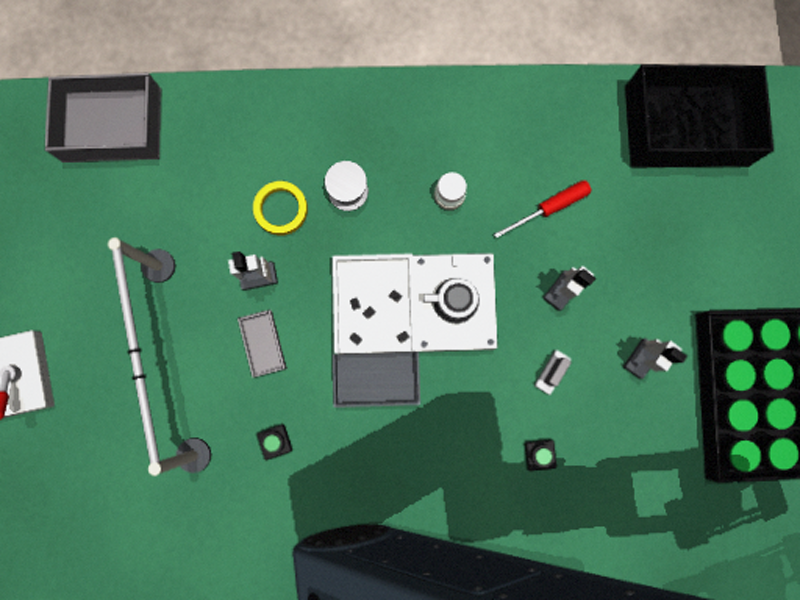

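```bash
cat > h.py <<'E'
import cv2,numpy as np
from rig import telemetry, viewer
I={c:viewer.camera_info(c) for c in("scene","top")}
def proj(c,P):
    i=I[c]; D=np.array([i["k1"],0,0,0,0.])
    return cv2.projectPoints(np.array(P,float).reshape(-1,1,3),i["rvec"],i["tvec"],i["intrinsics"],D)[0][:,0]
def ray(c,uv):
    i=I[c]; R=cv2.Rodrigues(i["rvec"])[0]; D=np.array([i["k1"],0,0,0,0.])
    n=cv2.undistortPoints(np.array(uv,float).reshape(-1,1,2),i["intrinsics"],D)[:,0]
    return -R.T@i["tvec"],np.c_[n,np.ones(len(n))]@R
def at(c,uv,z):
    o,d=ray(c,uv); return o+d*((z-o[2])/d[:,2])[:,None]
def tri(ut,us):
    o1,d1=ray("top",ut);o2,d2=ray("scene",us);d1=d1[0]/np.linalg.norm(d1[0]);d2=d2[0]/np.linalg.norm(d2[0])
    s=np.linalg.lstsq(np.c_[d1,-d2],o2-o1,rcond=None)[0];a=o1+s[0]*d1;b=o2+s[1]*d2
    return (a+b)/2,np.linalg.norm(a-b)
def W(o,yaw,L):
    c,s=np.cos(yaw),np.sin(yaw);L=np.array(L,float).reshape(-1,3)
    return np.array(o)+L@np.array([[c,s,0],[-s,c,0],[0,0,1]])
def crop(c,x,y,w,h,k,im=None):
    if im is None: im=viewer.camera(c)
    return cv2.resize(im[y:y+h,x:x+w],(w*k,h*k),interpolation=cv2.INTER_CUBIC)
def go(p,yawdeg):
    """from the current pose: translation mm in tool axes, roll deg (tool x axis to yawdeg, mod 180)"""
    o=telemetry.get_obs();q=o["tool_rot"]
    from scipy.spatial.transform import Rotation as Ro
    R=Ro.from_quat(q).as_matrix();t=R.T@(np.array(p)-o["position"])*1000
    y0=np.degrees(np.arctan2(R[1,0],R[0,0]));r=(y0-yawdeg+90)%180-90
    print("t",o["time"],"pos",o["position"].round(4),"yaw",round(y0,1),"q6",o["q"][5].round(2),"->",t.round(1),"roll",round(r,1),"F",o["ft_force"].round(1),"w",round(o["grip_width"]*1000,1),"gf",round(o["grip_force"],1))
E
python3 - <<'E'
from h import *
t=viewer.camera("top");s=viewer.camera("scene")
cv2.imwrite("pics/t0raw.png",t);cv2.imwrite("pics/s0raw.png",s)
m=np.zeros((600,800,3),np.uint8)
m[:,:600]=crop("top",207,150,120,120,5,t)
for k,(x,y) in enumerate([(140,153),(345,162),(400,208)]): m[200*k:200*k+200,600:]=crop("top",x,y,40,40,5,t)
cv2.imwrite("pics/mA.png",m)
m=np.zeros((600,800,3),np.uint8)
m[:400,:]=crop("scene",165,95,160,80,5,s)
m[:,:]=0
m[:400,:720]=crop("scene",180,160,144,80,5,s)
m[400:,:200]=crop("top",333,218,40,40,5,t)
m[400:,200:400]=crop("top",148,200,40,40,5,t)
m[400:,400:600]=crop("scene",210,130,40,40,5,s)
m[400:,600:800]=crop("scene",295,235,40,40,5,s)
cv2.imwrite("pics/mB.png",m)
E
```

```text
(no output)
```

View pics/mA.png

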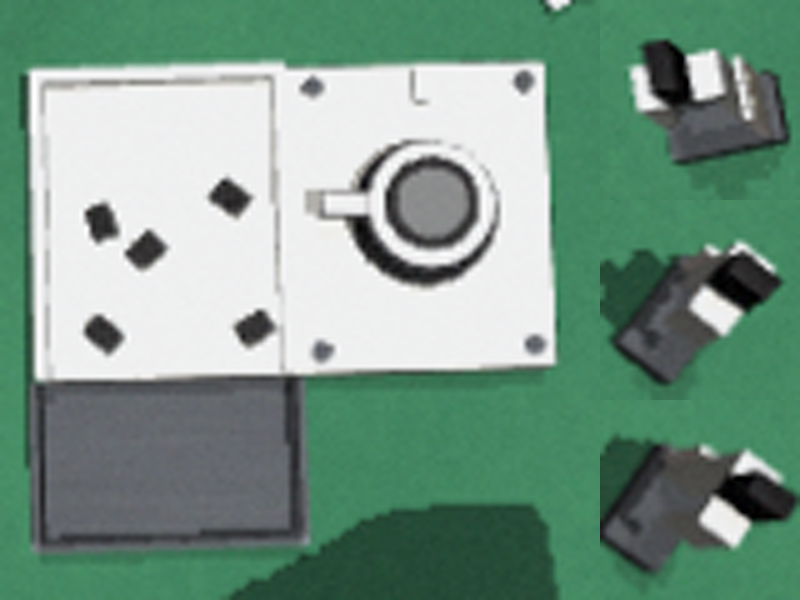

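View pics/mB.png

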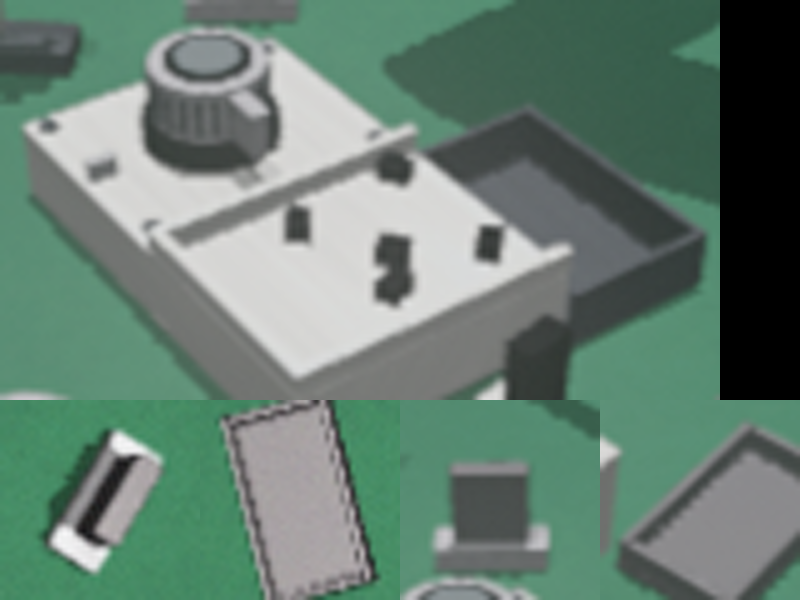

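```bash
python3 - <<'E'
from h import *
t=cv2.imread("pics/t0raw.png");s=cv2.imread("pics/s0raw.png")
m=np.zeros((600,800,3),np.uint8)
m[:400,:250]=crop("scene",258,215,50,80,5,s)
m[:400,250:500]=crop("scene",164,100,50,80,5,s)
m[:400,500:700]=crop("scene",185,85,40,80,5,s)
m[400:,:200]=crop("top",65,145,40,40,5,t)
m[400:,200:400]=crop("top",75,210,40,40,5,t)
m[400:,400:600]=crop("top",85,275,40,40,5,t)
m[400:,600:800]=crop("scene",390,210,40,40,5,s)
cv2.imwrite("pics/mC.png",m)
E
```

```text
(no output)
```

View pics/mC.png

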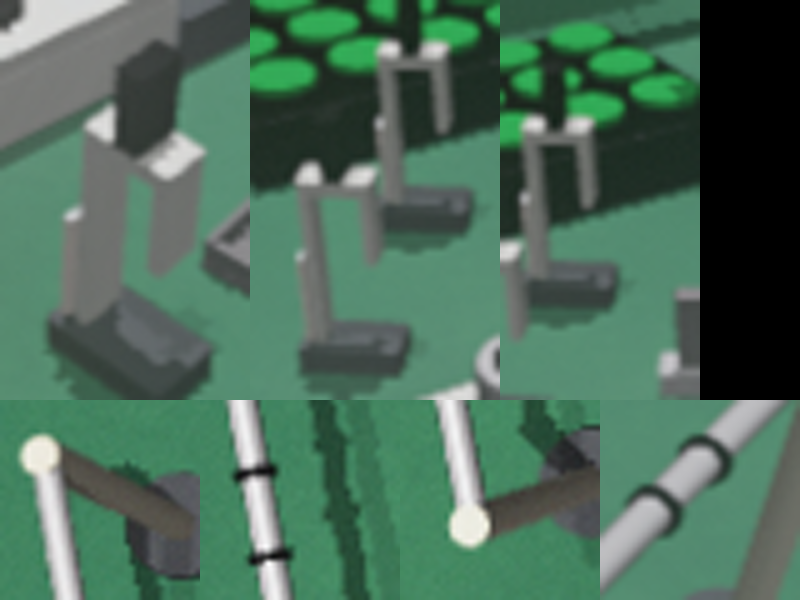

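```bash
cat > fit.py <<'E'
from h import *
from scipy.optimize import least_squares
def fit(name,corr,x0):
    """corr: (cam, local mm, raw px)"""
    def r(x):
        e=[]
        for c in("top","scene"):
            k=[q for q in corr if q[0]==c]
            if k: e.append((proj(c,W([x[0],x[1],0],x[2],np.array([q[1] for q in k])/1000))-np.array([q[2] for q in k])).ravel())
        return np.concatenate(e)
    s=least_squares(r,x0,loss="soft_l1");print(name,s.x[:2].round(4),"yaw deg",np.degrees(s.x[2]).round(1),"res px",r(s.x).reshape(-1,2).round(1).tolist())
    return s.x
E
cat > f1.py <<'E'
from fit import *
def mk(c,ox,oy,mx,my): return lambda L,p:(c,L,((p[0]-mx)/5+ox-.4,(p[1]-my)/5+oy-.4))
T=mk("top",207,150,0,0);S=mk("scene",180,160,0,0)
F=fit("fixture",[T((80,-118,40),(545,64)),T((-65,-118,40),(554,364)),T((80,125,52),(30,68)),T((-65,125,52),(37,378)),T((-145,130,30),(35,550)),T((-145,0,30),(307,543)),
 S((80,-118,40),(25,127)),S((-145,0,30),(532,107)),S((-145,130,30),(705,235)),S((-65,125,52),(572,248))],(.45,0,0))
a=at("top",np.array([[207+(p[0])/5-.4,150+p[1]/5-.4] for p in [(100,222),(145,250),(230,197),(103,333),(255,328)]]),.05)
c,s=np.cos(F[2]),np.sin(F[2]);print("chips fixture mm",((a[:,:2]-F[:2])@np.array([[c,-s],[s,c]])*1000).round(0).tolist())
e=at("top",[[207+312/5-.4+2.6,150+204/5-.4]],.081)[0];ax=W([F[0],F[1],0],F[2],[[.008,-.058,.083]])[0]
print("axis",ax,"ear tip guess",e,"proj axis crop",(proj("top",ax)-[207-.4,150-.4])*5)
print("ear ang fixture",np.degrees(np.arctan2(e[1]-ax[1],e[0]-ax[0])-F[2]))
T=mk("top",333,218,0,400);S=mk("scene",210,130,400,400)
fit("scraper",[T((13,32,14),(118,430)),T((13,-32,14),(162,460)) if 0 else T((13,-32,14),(162,460)),T((-13,32,14),(50,545)),T((-13,-32,14),(98,573))] if 0 else
 [T((-13,32,14),(118,430)),T((13,32,14),(162,460)),T((-13,-32,14),(50,545)),T((13,-32,14),(98,573))],(.4,-.25,-.5))
Z=lambda L,p:("top",L,(p[0]*.64-.2,p[1]*.64-.2))
fit("rest",[Z((26,47,16),(270,311)),Z((-26,47,16),(238,318)),Z((26,-47,16),(285,370)),Z((-26,-47,16),(252,378))],(.4,.2,.2-1.57+1.57))
Q=lambda L,p:("scene",L,(p[0]*.64-.2,p[1]*.64-.2))
fit("rail",[("top",(150,0,176),(72.8,155.8)),("top",(-150,0,176),(98.4,299.8)),("top",(5,0,174),(86,224.4)),("top",(-30,0,174),(88.8,240.8)),
 Q((150,0,176),(549,437)),Q((-150,0,176),(691,296))],(.4,.4,0))
for n,(ut,us) in dict(post_far=((72.8,155.8),(351,279.5)),post_near=((98.4,299.8),(442,189.2))).items(): print(n,tri(ut,us))
E
python3 f1.py
```

```text
fixture [ 0.5459 -0.0655] yaw deg 0.0 res px [[0.1, -0.7], [0.8, 0.3], [0.2, -0.1], [-0.3, -0.1], [-0.6, 0.2], [0.6, 0.2], [-0.3, -0.2], [-0.1, 0.1], [0.8, 0.0], [0.2, 1.0]]
chips fixture mm [[7.0, 94.0], [-7.0, 74.0], [17.0, 33.0], [-45.0, 94.0], [-44.0, 23.0]]
axis [ 0.55392055 -0.12350793  0.083     ] ear tip guess [ 0.55458078 -0.07478602  0.081     ] proj axis crop [[433.11739375 202.37164227]]
ear ang fixture 89.18571265298485
scraper [ 0.4433 -0.2727] yaw deg -122.9 res px [[-0.2, 0.2], [0.3, -0.2], [0.1, -0.0], [-0.2, 0.0]]
rest [0.4974 0.1743] yaw deg -77.0 res px [[0.4, -0.4], [-0.1, 0.4], [-0.1, -0.1], [-0.2, 0.1]]
rail [0.4781 0.3098] yaw deg 10.7 res px [[0.5, -0.3], [0.2, -0.0], [-0.7, -0.2], [-0.5, 0.2], [0.2, -0.2], [-0.2, -0.3]]
post_far (array([0.62546301, 0.3380564 , 0.17588419]), np.float64(0.0015458704990370243))
post_near (array([0.33062449, 0.28239966, 0.17575002]), np.float64(0.00015896868742912233))
```

```bash
cat > f2.py <<'E'
from fit import *
def mk(c,ox,oy,mx,my): return lambda L,p:(c,L,((p[0]-mx)/5+ox-.4,(p[1]-my)/5+oy-.4))
T=mk("top",140,153,600,0);S=mk("scene",258,215,0,0)
fit("A",[T((28,-17,16),(788,138)),T((28,17,16),(772,72)),T((-28,-17,16),(678,163)),T((0,0,149),(661,68)),S((0,0,149),(149,59))],(.55,.2,-1.35))
print(tri(T(0,(661,68))[2],S(0,(149,59))[2]))
T=mk("top",345,162,600,200);S=mk("scene",164,100,250,0)
fit("B",[T((-28,17,16),(613,335)),T((-28,-17,16),(668,383)),T((0,0,149),(751,274)),S((28,17,16),(302,348)),S((-28,17,16),(403,350)),S((-28,-17,16),(410,326))],(.55,-.2,-.7))
T=mk("top",400,208,600,400);S=mk("scene",185,85,500,0)
fit("C",[T((-28,17,16),(603,535)),T((-28,-17,16),(655,572)),T((0,0,149),(769,495)),S((28,17,16),(527,300)),S((-28,17,16),(612,302)),S((-28,-17,16),(618,272))],(.45,-.3,-.5))
go([.4433,-.2727,.10],57.1)
E
python3 f2.py
```

```text
A [0.6041 0.1795] yaw deg -78.2 res px [[0.2, -0.1], [0.5, -0.5], [-0.5, 0.1], [0.2, -0.2], [0.6, -0.0]]
(array([0.60432884, 0.17944762, 0.14888758]), np.float64(0.0015427874641171478))
B [ 0.5709 -0.2925] yaw deg -41.2 res px [[0.1, 0.7], [0.0, 0.1], [0.2, 0.0], [-0.7, 0.7], [-0.6, 1.6], [0.8, -0.1]]
C [ 0.4621 -0.4124] yaw deg -34.4 res px [[-1.1, -0.2], [0.3, 0.1], [-0.3, -0.5], [-0.8, -2.0], [0.6, -2.5], [0.3, -1.6]]
t 1.4 pos [ 0.1786 -0.5989  0.2415] yaw 16.6 q6 -0.18 -> [ 346.9 -237.   141.5] roll -40.5 F [-0.2 -0.  -0.7] w 86.9 gf 0.0
```

```bash
cat >> h.py <<'E'
def plan(pts,yaw=None):
    """waypoints (x,y,z[,tool yaw deg]) from the current pose -> per call translation, roll (<=35 deg, <=200 mm)"""
    from scipy.spatial.transform import Rotation as Ro
    o=telemetry.get_obs();R=Ro.from_quat(o["tool_rot"]).as_matrix();y=np.degrees(np.arctan2(R[1,0],R[0,0]));p=o["position"]
    print("t",round(o["time"],2),"pos",p.round(4),"yaw",round(y,1),"q",o["q"].round(2),"F",o["ft_force"].round(1),"w",round(o["grip_width"]*1000,1),"gf",round(o["grip_force"],1))
    for w in pts:
        q=np.array(w[:3]);yy=w[3] if len(w)>3 else y
        d=q-p;n=int(max(1,np.ceil(np.linalg.norm(d)/.2),np.ceil(abs(yy-y)/35)))
        for k in range(n):
            a=np.radians(y);M=np.array([[np.cos(a),np.sin(a),0],[np.sin(a),-np.cos(a),0],[0,0,-1]])
            print("  T",(M.T@np.eye(3)@(d/n)*1000 if 0 else M.T@(d/n)*1000).round(1).tolist(),"roll",round(-(yy-y)/n,1)) if k==0 else print("  T",(M.T@(d/n)*1000).round(1).tolist(),"roll",round(-(yy-y0)/n,1))
            if k==0:y0=y
            y=y+(yy-y0)/n
        p=q;y=yy
E
python3 - <<'E'
from h import *
print(tri((360,237.6),(227.6,143)))
plan([(.4433,-.2727,.2,147.1),(.4433,-.2727,.11)])
E
```

```text
(array([ 0.44282936, -0.27571067,  0.0595093 ]), np.float64(0.0010530771612318073))
t 1.4 pos [ 0.1786 -0.5989  0.2415] yaw 16.6 q [-1.46  0.53  1.43 -0.    1.18 -0.18] F [-0.2 -0.  -0.7] w 86.9 gf 0.0
  T [86.7, -59.2, 10.4] roll -32.6
  T [105.0, -3.1, 10.4] roll -32.6
  T [90.1, 53.9, 10.4] roll -32.6
  T [46.8, 94.0, 10.4] roll -32.6
  T [0.0, 0.0, 90.0] roll -0.0
```

```bash
python3 -m creep '[{"translation":[86.7,-59.2,10],"roll":-32.6,"gripper":60},{"translation":[86.7,-59.2,10],"roll":-32.6,"gripper":60},{"translation":[86.7,-59.2,10],"roll":-32.6,"gripper":60},{"translation":[86.7,-59.2,10],"roll":-32.6,"gripper":60},{"translation":[86.7,-59.2,10],"roll":-32.6,"gripper":60}]'
python3 -m creep '[{"translation":[105,-3,10],"roll":-32.6,"gripper":60},{"translation":[105,-3,10],"roll":-32.6,"gripper":60},{"translation":[105,-3,10],"roll":-32.6,"gripper":60},{"translation":[105,-3,10],"roll":-32.6,"gripper":60},{"translation":[105,-3,10],"roll":-32.6,"gripper":60}]'
python3 -c "
from h import *
plan([(.4433,-.2735,.2,147.1)])"
```

```text
time: 1.82
position: [0.2459, -0.5156, 0.2315]
tool_rot: [0.908, 0.42, 0.0, -0.0]
ft_force: [-0.2, -0.1, -0.0]
grip_width: 0.0633
grip_force: 0.0
time: 2.23
position: [0.3121, -0.4342, 0.2215]
tool_rot: [0.753, 0.658, 0.0, -0.0]
ft_force: [0.2, -0.7, 0.4]
grip_width: 0.0601
grip_force: 0.0
t 2.23 pos [ 0.3121 -0.4342  0.2215] yaw 82.3 q [-1.16  0.43  1.68  0.    1.03 -1.02] F [ 0.2 -0.7  0.4] w 60.1 gf 0.0
  T [88.4, 54.2, 10.8] roll -32.4
  T [45.6, 93.2, 10.8] roll -32.4
```

```bash
python3 -m creep '[{"translation":[88.4,54.2,11],"roll":-32.4,"gripper":60},{"translation":[88.4,54.2,11],"roll":-32.4,"gripper":60},{"translation":[88.4,54.2,11],"roll":-32.4,"gripper":60},{"translation":[88.4,54.2,11],"roll":-32.4,"gripper":60},{"translation":[88.4,54.2,11],"roll":-32.4,"gripper":60}]' >/dev/null
python3 -m creep '[{"translation":[45.6,93,11],"roll":-32.4,"gripper":60},{"translation":[45.6,93,11],"roll":-32.4,"gripper":60},{"translation":[45.6,93,11],"roll":-32.4,"gripper":60},{"translation":[45.6,93,11],"roll":-32.4,"gripper":60},{"translation":[45.6,93,11],"roll":-32.4,"gripper":60}]' >/dev/null
python3 - <<'E'
from h import *
plan([(.4431,-.2737,.042,147.1)])
s=viewer.camera("scene");t=viewer.camera("top")
print([(d["bbox"],d["p"]) for d in viewer.recognise("scene","scraper")])
m=np.zeros((300,600,3),np.uint8);m[:,:300]=crop("scene",200,110,60,60,5,s);m[:,300:]=crop("top",323,208,60,60,5,t);cv2.imwrite("pics/g1.png",m)
E
```

```text
t 3.07 pos [ 0.4444 -0.275   0.1994] yaw 147.1 q [-0.77  0.45  1.73  0.    0.96 -1.76] F [ 0.5 -0.1  0.2] w 60.2 gf 0.0
  T [1.8, 0.4, 157.4] roll -0.0
[([219.7, 144.6, 21.0, 19.9], 0.57)]
```

View pics/g1.png

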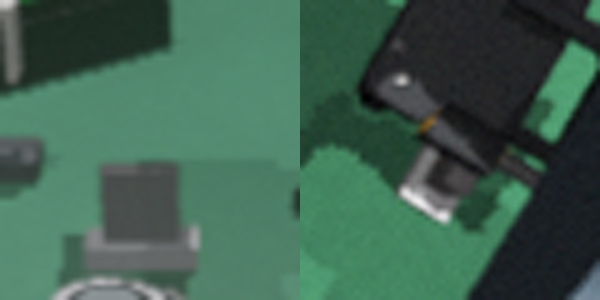

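The scraper is still at the same place in both views (scene crop ~(140,220), top foot end (425,200)), with the gripper above it.

```bash
python3 -m creep '[{"translation":[2,0,40],"roll":0,"gripper":60},{"translation":[2,0,80],"roll":0,"gripper":60},{"translation":[2,0,120],"roll":0,"gripper":60},{"translation":[2,0,157],"roll":0,"gripper":60},{"translation":[2,0,157],"roll":0,"gripper":60}]'
python3 -m creep '[{"translation":[0,0,0],"roll":0,"gripper":5},{"translation":[0,0,0],"roll":0,"gripper":5},{"translation":[0,0,0],"roll":0,"gripper":5},{"translation":[0,0,0],"roll":0,"gripper":5},{"translation":[0,0,0],"roll":0,"gripper":5}]' 45
python3 -m creep '[{"translation":[0,0,0],"roll":0,"gripper":5},{"translation":[0,0,0],"roll":0,"gripper":5},{"translation":[0,0,0],"roll":0,"gripper":5}]' 45
python3 -c "
from h import *
plan([(.4444,-.275,.2),(.6,.02-.0655+.0,.2,90)])"
```

```text
time: 3.63
position: [0.4378, -0.2724, 0.0353]
tool_rot: [0.289, 0.957, 0.004, -0.007]
ft_force: [-0.5, 1.5, -0.4]
grip_width: 0.0599
grip_force: 0.0
time: 4.05
position: [0.443, -0.2764, 0.0451]
tool_rot: [0.287, 0.958, -0.001, 0.002]
ft_force: [-0.3, -0.3, 0.3]
grip_width: 0.0348
grip_force: 0.0
time: 4.3
position: [0.4422, -0.2754, 0.0433]
tool_rot: [0.288, 0.958, -0.0, 0.001]
ft_force: [0.4, 1.3, 0.2]
grip_width: 0.0146
grip_force: 0.9
t 4.3 pos [ 0.4422 -0.2754  0.0433] yaw 146.6 q [-0.77  0.71  1.84  0.    0.59 -1.76] F [0.4 1.3 0.2] w 14.6 gf 0.9
  T [-1.7, 1.5, -156.7] roll -0.0
  T [-1.7, 138.6, 0.0] roll 28.3
  T [64.2, 122.9, 0.0] roll 28.3
```

```bash
python3 -m creep '[{"translation":[0,0,0],"roll":0,"gripper":5},{"translation":[0,0,0],"roll":0,"gripper":5},{"translation":[0,0,0],"roll":0,"gripper":5}]' 45
python3 -m creep '[{"translation":[0,0,-30],"roll":0,"gripper":5},{"translation":[0,0,-70],"roll":0,"gripper":5},{"translation":[0,0,-110],"roll":0,"gripper":5},{"translation":[0,0,-150],"roll":0,"gripper":5},{"translation":[0,0,-160],"roll":0,"gripper":5}]'
python3 -m creep '[{"translation":[0,0,0],"roll":0,"gripper":5},{"translation":[0,0,0],"roll":0,"gripper":5}]'
python3 -c "
from h import *
plan([(.596,-.0195,.2,90),(.596,-.0195,.1)])"
```

```text
time: 4.55
position: [0.4421, -0.2753, 0.0432]
tool_rot: [0.287, 0.958, -0.0, 0.0]
ft_force: [-0.1, 1.4, 6.6]
grip_width: 0.0138
grip_force: 45.0
time: 4.97
position: [0.444, -0.2773, 0.2079]
tool_rot: [0.287, 0.958, -0.002, 0.004]
ft_force: [0.7, -0.6, -2.3]
grip_width: 0.0134
grip_force: 45.0
time: 5.13
position: [0.4413, -0.2749, 0.202]
tool_rot: [0.287, 0.958, 0.0, -0.0]
ft_force: [-0.9, -0.1, -2.5]
grip_width: 0.0133
grip_force: 45.0
t 5.13 pos [ 0.4413 -0.2749  0.202 ] yaw 146.6 q [-0.77  0.44  1.74 -0.    0.96 -1.76] F [-0.9 -0.1 -2.5] w 13.3 gf 45.0
  T [5.7, 149.2, 1.0] roll 28.3
  T [75.7, 128.7, 1.0] roll 28.3
  T [0.0, 0.0, 100.0] roll 0.0
```

```bash
python3 -m creep '[{"translation":[5.7,149,1],"roll":28.3,"gripper":5},{"translation":[5.7,149,1],"roll":28.3,"gripper":5},{"translation":[5.7,149,1],"roll":28.3,"gripper":5},{"translation":[5.7,149,1],"roll":28.3,"gripper":5},{"translation":[5.7,149,1],"roll":28.3,"gripper":5}]' >/dev/null
python3 -m creep '[{"translation":[75.7,128.7,1],"roll":28.3,"gripper":5},{"translation":[75.7,128.7,1],"roll":28.3,"gripper":5},{"translation":[75.7,128.7,1],"roll":28.3,"gripper":5},{"translation":[75.7,128.7,1],"roll":28.3,"gripper":5},{"translation":[75.7,128.7,1],"roll":28.3,"gripper":5}]' >/dev/null
python3 -m creep '[{"translation":[0,0,40],"roll":0,"gripper":5},{"translation":[0,0,70],"roll":0,"gripper":5},{"translation":[0,0,90],"roll":0,"gripper":5},{"translation":[0,0,90],"roll":0,"gripper":5},{"translation":[0,0,90],"roll":0,"gripper":5}]'
python3 - <<'E'
from h import *
plan([(.596,-.0195,.0845,90)])
s=viewer.camera("scene");cv2.imwrite("pics/g2.png",crop("scene",180,130,144,120,5,s))
E
```

```text
time: 6.38
position: [0.5938, -0.0196, 0.1068]
tool_rot: [0.707, 0.707, -0.002, -0.004]
ft_force: [1.0, 0.5, -1.9]
grip_width: 0.0136
grip_force: 45.0
t 6.38 pos [ 0.5938 -0.0196  0.1068] yaw 90.0 q [-0.22  0.67  1.62 -0.    0.87 -0.22] F [ 1.   0.5 -1.9] w 13.6 gf 45.0
  T [0.1, 2.2, 22.3] roll -0.0
```

View pics/g2.png

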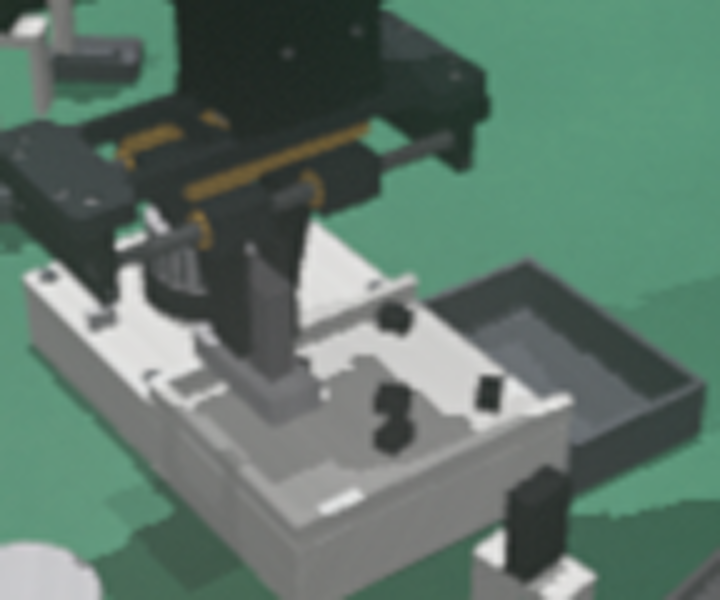

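The scraper hangs squarely over the back of the channel (crop ~(260,380)), all five stubs in front of it. Lower and settle.

```bash
python3 -m creep '[{"translation":[0,0,10],"roll":0,"gripper":5},{"translation":[0,0,18],"roll":0,"gripper":5},{"translation":[0,0,20],"roll":0,"gripper":5},{"translation":[0,0,20],"roll":0,"gripper":5},{"translation":[0,0,20],"roll":0,"gripper":5}]'
python3 -m creep '[{"translation":[0,0,0],"roll":0,"gripper":5},{"translation":[0,0,0],"roll":0,"gripper":5},{"translation":[0,0,0],"roll":0,"gripper":5}]'
```

```text
time: 6.85
position: [0.5966, -0.0202, 0.0908]
tool_rot: [0.707, 0.707, 0.0, 0.0]
ft_force: [0.2, 0.5, -1.6]
grip_width: 0.0134
grip_force: 45.0
time: 7.1
position: [0.5968, -0.0202, 0.091]
tool_rot: [0.707, 0.707, 0.0, 0.0]
ft_force: [0.1, 0.3, -1.7]
grip_width: 0.0139
grip_force: 45.0
```

```bash
python3 -m creep '[{"translation":[0,0,3],"roll":0,"gripper":5},{"translation":[0,0,6],"roll":0,"gripper":5},{"translation":[0,0,6.5],"roll":0,"gripper":5},{"translation":[0,0,6.5],"roll":0,"gripper":5},{"translation":[0,0,6.5],"roll":0,"gripper":5}]'
python3 -m creep '[{"translation":[0,-8,0],"roll":0,"gripper":5},{"translation":[0,-18,0],"roll":0,"gripper":5},{"translation":[0,-28,0],"roll":0,"gripper":5},{"translation":[0,-38,0],"roll":0,"gripper":5},{"translation":[0,-48,0],"roll":0,"gripper":5}]'
python3 -m creep '[{"translation":[0,-10,0],"roll":0,"gripper":5},{"translation":[0,-20,0],"roll":0,"gripper":5},{"translation":[0,-30,0],"roll":0,"gripper":5},{"translation":[0,-40,0],"roll":0,"gripper":5},{"translation":[0,-50,0],"roll":0,"gripper":5}]'
python3 -m creep '[{"translation":[0,-10,0],"roll":0,"gripper":5},{"translation":[0,-20,0],"roll":0,"gripper":5},{"translation":[0,-30,0],"roll":0,"gripper":5},{"translation":[0,-38,0],"roll":0,"gripper":5},{"translation":[0,-40,0],"roll":0,"gripper":5}]'
python3 - <<'E'
from h import *
plan([(.46,-.0195,.12,90),(.596,.0185,.12)])
s=viewer.camera("scene");cv2.imwrite("pics/g3.png",crop("scene",180,130,144,120,5,s))
E
```

```text
time: 7.52
position: [0.5964, -0.0201, 0.0838]
tool_rot: [0.707, 0.707, -0.0, -0.0]
ft_force: [1.8, -0.1, -2.1]
grip_width: 0.0135
grip_force: 45.0
time: 7.93
position: [0.5475, -0.0201, 0.0842]
tool_rot: [0.707, 0.707, -0.0, -0.0]
ft_force: [-1.1, -1.1, -2.6]
grip_width: 0.0136
grip_force: 45.0
time: 8.35
position: [0.4977, -0.0201, 0.0844]
tool_rot: [0.707, 0.707, 0.0, 0.0]
ft_force: [0.8, 0.1, -2.9]
grip_width: 0.0136
grip_force: 45.0
time: 8.77
position: [0.4561, -0.0197, 0.084]
tool_rot: [0.707, 0.707, -0.001, -0.001]
ft_force: [-0.6, 0.1, -1.5]
grip_width: 0.0135
grip_force: 45.0
t 8.77 pos [ 0.4561 -0.0197  0.084 ] yaw 90.0 q [-0.29  0.59  1.98 -0.    0.57 -0.29] F [-0.6  0.1 -1.5] w 13.5 gf 45.0
  T [0.2, 3.9, -36.0] roll -0.0
  T [38.0, 136.0, 0.0] roll 0.0
```

View pics/g3.png

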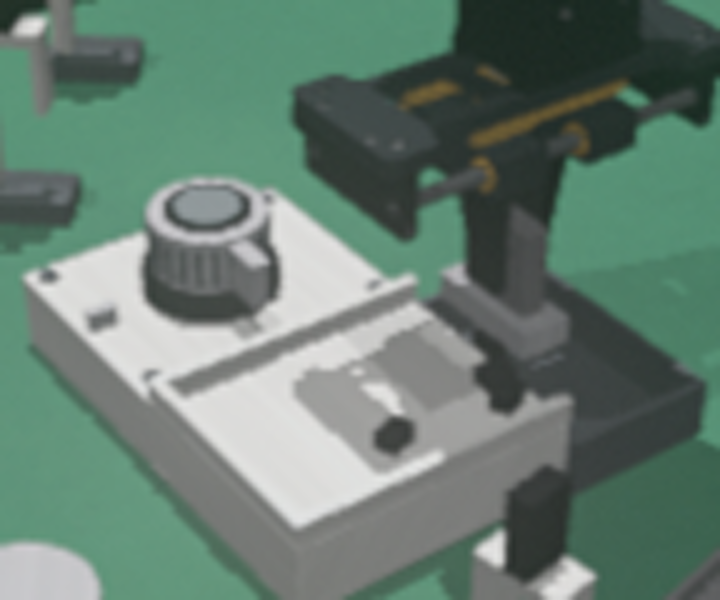

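Stroke 1 cleared its half; one stub is left at crop (395,435) and a pair at the front edge near (500,380), all in the +y half. Lift, go back, second stroke.

```bash
python3 -m creep '[{"translation":[0,0,-15],"roll":0,"gripper":5},{"translation":[0,0,-36],"roll":0,"gripper":5},{"translation":[0,0,-36],"roll":0,"gripper":5}]' >/dev/null
python3 -m creep '[{"translation":[15,40,0],"roll":0,"gripper":5},{"translation":[30,80,0],"roll":0,"gripper":5},{"translation":[40,120,0],"roll":0,"gripper":5},{"translation":[40,132,0],"roll":0,"gripper":5},{"translation":[40,132,0],"roll":0,"gripper":5}]' >/dev/null
python3 -m creep '[{"translation":[0,0,0],"roll":0,"gripper":5},{"translation":[0,0,15],"roll":0,"gripper":5},{"translation":[0,0,25],"roll":0,"gripper":5},{"translation":[0,0,28],"roll":0,"gripper":5},{"translation":[0,0,28],"roll":0,"gripper":5}]'
python3 -m creep '[{"translation":[0,0,0],"roll":0,"gripper":5},{"translation":[0,0,0],"roll":0,"gripper":5},{"translation":[0,0,0],"roll":0,"gripper":5}]'
```

```text
time: 9.9
position: [0.5882, 0.0198, 0.0905]
tool_rot: [0.707, 0.707, -0.001, -0.002]
ft_force: [-0.4, 0.1, -2.6]
grip_width: 0.0139
grip_force: 45.0
time: 10.15
position: [0.5908, 0.0197, 0.0927]
tool_rot: [0.707, 0.707, 0.0, 0.0]
ft_force: [0.0, -0.0, -2.6]
grip_width: 0.0136
grip_force: 45.0
```

```bash
python3 -m creep '[{"translation":[0,0,4],"roll":0,"gripper":5},{"translation":[0,0,8],"roll":0,"gripper":5},{"translation":[0,0,8.3],"roll":0,"gripper":5},{"translation":[0,0,8.3],"roll":0,"gripper":5},{"translation":[0,0,8.3],"roll":0,"gripper":5}]'
python3 -m creep '[{"translation":[0,-8,0],"roll":0,"gripper":5},{"translation":[0,-18,0],"roll":0,"gripper":5},{"translation":[0,-28,0],"roll":0,"gripper":5},{"translation":[0,-38,0],"roll":0,"gripper":5},{"translation":[0,-48,0],"roll":0,"gripper":5}]'
python3 -m creep '[{"translation":[0,-10,0],"roll":0,"gripper":5},{"translation":[0,-20,0],"roll":0,"gripper":5},{"translation":[0,-30,0],"roll":0,"gripper":5},{"translation":[0,-40,0],"roll":0,"gripper":5},{"translation":[0,-50,0],"roll":0,"gripper":5}]'
python3 -m creep '[{"translation":[0,-10,0],"roll":0,"gripper":5},{"translation":[0,-20,0],"roll":0,"gripper":5},{"translation":[0,-30,0],"roll":0,"gripper":5},{"translation":[0,-38,0],"roll":0,"gripper":5},{"translation":[0,-40,0],"roll":0,"gripper":5}]'
python3 -m creep '[{"translation":[0,0,-30],"roll":0,"gripper":5},{"translation":[0,0,-70],"roll":0,"gripper":5},{"translation":[0,0,-70],"roll":0,"gripper":5}]'
python3 - <<'E'
from h import *
plan([(.4974,.1743,.16,13)])
s=viewer.camera("scene");cv2.imwrite("pics/g4.png",crop("scene",200,130,150,120,5,s))
E
```

```text
time: 10.57
position: [0.5904, 0.0199, 0.0836]
tool_rot: [0.707, 0.707, -0.0, -0.0]
ft_force: [0.1, -0.6, -2.6]
grip_width: 0.0138
grip_force: 45.0
time: 10.98
position: [0.5413, 0.0199, 0.0838]
tool_rot: [0.707, 0.707, -0.0, -0.0]
ft_force: [0.2, -0.4, -1.8]
grip_width: 0.0138
grip_force: 45.0
time: 11.4
position: [0.4916, 0.0199, 0.084]
tool_rot: [0.707, 0.707, 0.0, 0.0]
ft_force: [-0.4, 0.5, -2.3]
grip_width: 0.0138
grip_force: 45.0
time: 11.82
position: [0.4501, 0.0201, 0.0837]
tool_rot: [0.707, 0.707, -0.001, -0.001]
ft_force: [-0.9, 0.3, -2.2]
grip_width: 0.0135
grip_force: 45.0
time: 12.07
position: [0.4565, 0.0192, 0.1586]
tool_rot: [0.707, 0.707, 0.003, 0.005]
ft_force: [0.9, -1.2, -1.7]
grip_width: 0.0138
grip_force: 45.0
t 12.07 pos [0.4565 0.0192 0.1586] yaw 90.0 q [-0.2   0.44  1.94  0.    0.75 -0.2 ] F [ 0.9 -1.2 -1.7] w 13.8 gf 45.0
  T [51.7, 13.7, -0.5] roll 25.7
  T [52.5, -10.1, -0.5] roll 25.7
  T [43.0, -31.8, -0.5] roll 25.7
```

View pics/g4.png

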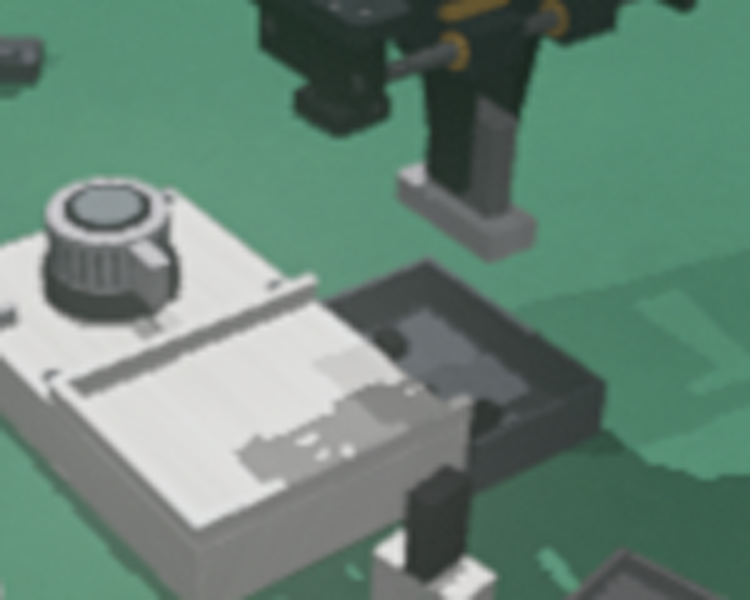

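Channel clear; stubs lie in the tray. Next, the rest.

```bash
python3 -m creep '[{"translation":[51.7,13.7,0],"roll":25.7,"gripper":5},{"translation":[51.7,13.7,0],"roll":25.7,"gripper":5},{"translation":[51.7,13.7,0],"roll":25.7,"gripper":5},{"translation":[51.7,13.7,0],"roll":25.7,"gripper":5}]' >/dev/null
python3 -m creep '[{"translation":[52.5,-10,0],"roll":25.7,"gripper":5},{"translation":[52.5,-10,0],"roll":25.7,"gripper":5},{"translation":[52.5,-10,0],"roll":25.7,"gripper":5},{"translation":[52.5,-10,0],"roll":25.7,"gripper":5}]' >/dev/null
python3 -m creep '[{"translation":[43,-32,0],"roll":25.7,"gripper":5},{"translation":[43,-32,0],"roll":25.7,"gripper":5},{"translation":[43,-32,0],"roll":25.7,"gripper":5},{"translation":[43,-32,0],"roll":25.7,"gripper":5},{"translation":[43,-32,0],"roll":25.7,"gripper":5}]' >/dev/null
python3 -c "
from h import *
plan([(.4974,.1743,.07,13)])"
```

```text
t 13.2 pos [0.4929 0.1753 0.1523] yaw 12.9 q [ 0.13  0.52  1.77 -0.    0.85  1.47] F [-0.1  0.3 -2.4] w 13.3 gf 45.0
  T [4.2, 2.0, 82.3] roll -0.1
```

```bash
python3 -m creep '[{"translation":[4,1.5,25],"roll":0,"gripper":5},{"translation":[4,1.5,50],"roll":0,"gripper":5},{"translation":[4,1.5,72],"roll":0,"gripper":5},{"translation":[4,1.5,82],"roll":0,"gripper":5},{"translation":[4,1.5,82],"roll":0,"gripper":5}]'
python3 -m creep '[{"translation":[0,0,0],"roll":0,"gripper":5},{"translation":[0,0,0],"roll":0,"gripper":5},{"translation":[0,0,0],"roll":0,"gripper":5}]'
python3 - <<'E'
from h import *
plan([(.4974,.1743,.048,13)])
s=viewer.camera("scene");cv2.imwrite("pics/g5.png",crop("scene",260,170,110,120,5,s))
E
```

```text
time: 13.62
position: [0.4956, 0.1739, 0.069]
tool_rot: [0.994, 0.113, -0.003, 0.0]
ft_force: [-0.0, -0.4, -1.5]
grip_width: 0.0136
grip_force: 45.0
time: 13.87
position: [0.4988, 0.1746, 0.0729]
tool_rot: [0.994, 0.113, 0.001, -0.0]
ft_force: [-0.4, 0.6, -2.2]
grip_width: 0.0138
grip_force: 45.0
t 13.87 pos [0.4988 0.1746 0.0729] yaw 12.9 q [0.13 0.66 1.81 0.   0.67 1.47] F [-0.4  0.6 -2.2] w 13.8 gf 45.0
  T [-1.4, -0.1, 24.9] roll -0.1
```

View pics/g5.png

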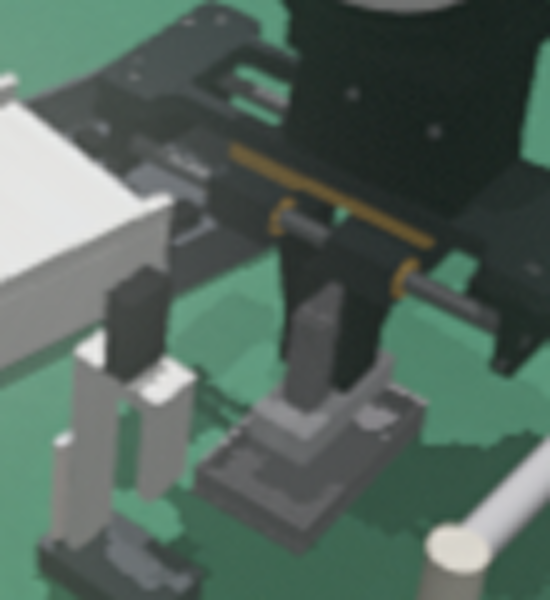

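```bash
python3 -m creep '[{"translation":[-1,0,8],"roll":0,"gripper":5},{"translation":[-1,0,16],"roll":0,"gripper":5},{"translation":[-1,0,22],"roll":0,"gripper":5},{"translation":[-1,0,24],"roll":0,"gripper":5},{"translation":[-1,0,24],"roll":0,"gripper":5}]'
python3 -m creep '[{"translation":[0,0,0],"roll":0,"gripper":5},{"translation":[0,0,0],"roll":0,"gripper":5},{"translation":[0,0,0.5],"roll":0,"gripper":5}]'
```

```text
time: 14.33
position: [0.4964, 0.1742, 0.0473]
tool_rot: [0.994, 0.112, -0.001, 0.0]
ft_force: [0.6, -0.6, -1.2]
grip_width: 0.0136
grip_force: 45.0
time: 14.58
position: [0.4969, 0.1743, 0.0472]
tool_rot: [0.994, 0.112, -0.0, -0.0]
ft_force: [-1.0, -0.3, 4.6]
grip_width: 0.0134
grip_force: 45.0
```

Contact with the rest's floor at the expected height (.0472 = 43 + 4 mm). Release, rise, look.

```bash
python3 -m creep '[{"translation":[0,0,0],"roll":0,"gripper":45},{"translation":[0,0,0],"roll":0,"gripper":45},{"translation":[0,0,0],"roll":0,"gripper":45},{"translation":[0,0,0],"roll":0,"gripper":45},{"translation":[0,0,0],"roll":0,"gripper":45}]'
python3 -m creep '[{"translation":[0,0,-25],"roll":0,"gripper":45},{"translation":[0,0,-60],"roll":0,"gripper":45},{"translation":[0,0,-100],"roll":0,"gripper":68},{"translation":[0,0,-140],"roll":0,"gripper":68},{"translation":[0,0,-140],"roll":0,"gripper":68}]'
python3 - <<'E'
from h import *
plan([(.554,-.1235,.19,0),(.554,-.1235,.1)])
E
```

```text
time: 15.0
position: [0.497, 0.1742, 0.0474]
tool_rot: [0.994, 0.112, 0.0, 0.0]
ft_force: [-0.5, 1.5, 0.7]
grip_width: 0.0386
grip_force: 0.0
time: 15.42
position: [0.5016, 0.1751, 0.1944]
tool_rot: [0.994, 0.113, 0.008, -0.0]
ft_force: [0.6, 0.0, 1.3]
grip_width: 0.0576
grip_force: 0.0
t 15.42 pos [0.5016 0.1751 0.1944] yaw 12.9 q [0.13 0.46 1.73 0.   0.94 1.47] F [0.6 0.  1.3] w 57.6 gf 0.0
  T [-7.8, 151.4, 2.2] roll 6.5
  T [9.2, 151.3, 2.2] roll 6.5
  T [0.0, 0.0, 90.0] roll 0.0
```

```bash
python3 -c "
from h import *
plan([(.554,-.1235,.17,90)])
t=viewer.camera('top');s=viewer.camera('scene');m=np.zeros((500,800,3),np.uint8);m[:,:500]=crop('top',215,150,100,100,5,t);m[:300,500:]=crop('scene',285,215,60,60,5,s);m[300:500,500:700]=crop('top',148,200,40,40,5,t);cv2.imwrite('pics/g6.png',m)"
```

```text
t 15.42 pos [0.5016 0.1751 0.1944] yaw 12.9 q [0.13 0.46 1.73 0.   0.94 1.47] F [0.6 0.  1.3] w 57.6 gf 0.0
  T [-5.2, 100.9, 8.1] roll -25.7
  T [-48.5, 88.7, 8.1] roll -25.7
  T [-82.1, 58.9, 8.1] roll -25.7
```

View pics/g6.png

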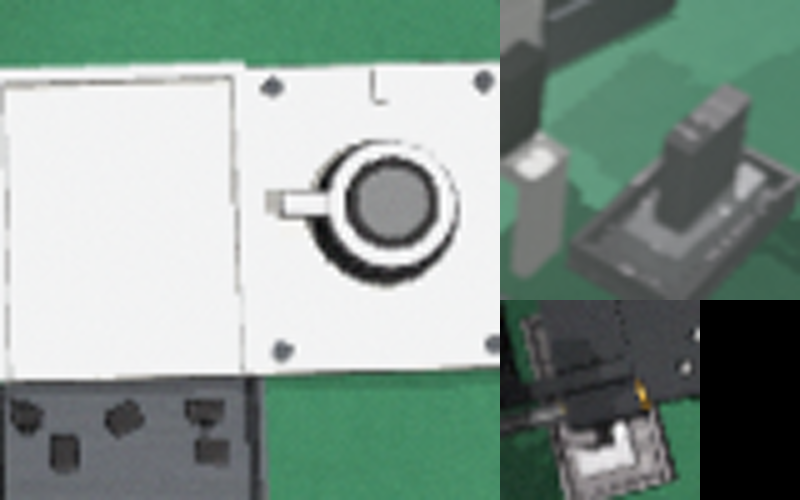

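All five stubs are in the tray, the channel is empty, and the scraper stands in the rest. Now the collar (ear at crop (280,204), pointing +y).

```bash
python3 -m creep '[{"translation":[-5,101,8],"roll":-25.7,"gripper":70},{"translation":[-5,101,8],"roll":-25.7,"gripper":70},{"translation":[-5,101,8],"roll":-25.7,"gripper":70},{"translation":[-5,101,8],"roll":-25.7,"gripper":70}]' >/dev/null
python3 -m creep '[{"translation":[-48.5,88.7,8],"roll":-25.7,"gripper":70},{"translation":[-48.5,88.7,8],"roll":-25.7,"gripper":70},{"translation":[-48.5,88.7,8],"roll":-25.7,"gripper":70},{"translation":[-48.5,88.7,8],"roll":-25.7,"gripper":70}]' >/dev/null
python3 -m creep '[{"translation":[-82,59,8],"roll":-25.7,"gripper":70},{"translation":[-82,59,8],"roll":-25.7,"gripper":70},{"translation":[-82,59,8],"roll":-25.7,"gripper":70},{"translation":[-82,59,8],"roll":-25.7,"gripper":70},{"translation":[-82,59,8],"roll":-25.7,"gripper":70}]' >/dev/null
python3 -m creep '[{"translation":[0,0,0],"roll":0,"gripper":70},{"translation":[0,0,0],"roll":0,"gripper":70},{"translation":[0,0,0],"roll":0,"gripper":70}]' >/dev/null
python3 -c "
from h import *
plan([(.5539,-.1235,.11,90),(.5539,-.1235,.073)])"
```

```text
t 16.85 pos [ 0.5489 -0.1232  0.1627] yaw 90.0 q [-0.42  0.55  1.66  0.    0.93 -0.42] F [ 0.1  0.5 -0.6] w 69.8 gf 0.0
  T [-0.3, 5.0, 52.7] roll 0.0
  T [0.0, 0.0, 37.0] roll 0.0
```

```bash
python3 -m creep '[{"translation":[-0.3,5,30],"roll":0,"gripper":70},{"translation":[-0.3,5,50],"roll":0,"gripper":70},{"translation":[-0.3,5,52],"roll":0,"gripper":70},{"translation":[-0.3,5,52],"roll":0,"gripper":70},{"translation":[-0.3,5,52],"roll":0,"gripper":70}]'
python3 -m creep '[{"translation":[0,0,12],"roll":0,"gripper":70},{"translation":[0,0,24],"roll":0,"gripper":70},{"translation":[0,0,34],"roll":0,"gripper":70},{"translation":[0,0,37],"roll":0,"gripper":70},{"translation":[0,0,37],"roll":0,"gripper":70}]'
python3 -m creep '[{"translation":[0,0,0],"roll":0,"gripper":50},{"translation":[0,0,0],"roll":0,"gripper":50},{"translation":[0,0,0],"roll":0,"gripper":50},{"translation":[0,0,0],"roll":0,"gripper":50},{"translation":[0,0,0],"roll":0,"gripper":50}]' 25
```

```text
time: 17.27
position: [0.5549, -0.1243, 0.1118]
tool_rot: [0.707, 0.707, 0.0, 0.0]
ft_force: [-0.1, 0.1, -0.7]
grip_width: 0.0699
grip_force: 0.0
time: 17.68
position: [0.5545, -0.1245, 0.0742]
tool_rot: [0.707, 0.707, -0.0, -0.0]
ft_force: [-0.4, -0.1, 0.5]
grip_width: 0.0702
grip_force: 0.0
time: 18.1
position: [0.5539, -0.1248, 0.0748]
tool_rot: [0.707, 0.707, -0.001, -0.0]
ft_force: [-2.4, -2.3, 5.8]
grip_width: 0.0579
grip_force: 25.0
```

```bash
python3 -m creep '[{"translation":[0,0,0],"roll":5,"gripper":50},{"translation":[0,0,0],"roll":10,"gripper":50},{"translation":[0,0,0],"roll":15,"gripper":50},{"translation":[0,0,0],"roll":20,"gripper":50},{"translation":[0,0,0],"roll":25,"gripper":50}]' 25
python3 -m creep '[{"translation":[0,0,0],"roll":6,"gripper":50},{"translation":[0,0,0],"roll":12,"gripper":50},{"translation":[0,0,0],"roll":18,"gripper":50},{"translation":[0,0,0],"roll":24,"gripper":50},{"translation":[0,0,0],"roll":30,"gripper":50}]' 25
python3 -m creep '[{"translation":[0,0,0],"roll":7,"gripper":50},{"translation":[0,0,0],"roll":14,"gripper":50},{"translation":[0,0,0],"roll":21,"gripper":50},{"translation":[0,0,0],"roll":28,"gripper":50},{"translation":[0,0,0],"roll":34,"gripper":50}]' 25
python3 -m creep '[{"translation":[0,0,0],"roll":0.5,"gripper":50},{"translation":[0,0,0],"roll":0.5,"gripper":50},{"translation":[0,0,0],"roll":0.5,"gripper":50}]' 25
python3 -c "
from h import *
plan([])
s=viewer.camera('scene');cv2.imwrite('pics/g7.png',crop('scene',180,150,60,60,8,s))"
```

```text
time: 18.52
position: [0.5537, -0.1248, 0.0748]
tool_rot: [0.844, 0.536, -0.001, -0.0]
ft_force: [-4.6, 0.1, 5.7]
grip_width: 0.0571
grip_force: 25.0
time: 18.93
position: [0.5536, -0.1247, 0.0748]
tool_rot: [0.954, 0.298, -0.001, -0.0]
ft_force: [-4.6, -0.9, 5.5]
grip_width: 0.0577
grip_force: 25.0
time: 19.35
position: [0.5535, -0.1245, 0.0748]
tool_rot: [1.0, 0.006, -0.001, -0.0]
ft_force: [-4.1, -1.2, 6.0]
grip_width: 0.0575
grip_force: 25.0
time: 19.6
position: [0.5536, -0.1245, 0.0748]
tool_rot: [1.0, 0.004, -0.001, -0.0]
ft_force: [-5.2, -1.1, 6.1]
grip_width: 0.0574
grip_force: 25.0
t 19.6 pos [ 0.5536 -0.1245  0.0748] yaw 0.5 q [-0.42  0.69  1.7  -0.    0.75  1.14] F [-5.2 -1.1  6.1] w 57.4 gf 25.0
```

View pics/g7.png

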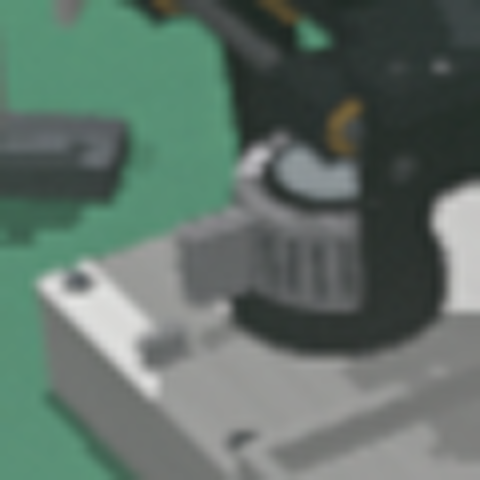

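The ear turned with the grip and stands toward the mark (crop (165,345)). Release, rise, and move off toward hanger A to measure it.

```bash
python3 -m creep '[{"translation":[0,0,0],"roll":0,"gripper":72},{"translation":[0,0,0],"roll":0,"gripper":72},{"translation":[0,0,0],"roll":0,"gripper":72},{"translation":[0,0,0],"roll":0,"gripper":72},{"translation":[0,0,0],"roll":0,"gripper":72}]'
python3 -m creep '[{"translation":[0,0,-20],"roll":0,"gripper":72},{"translation":[0,0,-60],"roll":0,"gripper":72},{"translation":[0,0,-100],"roll":0,"gripper":72},{"translation":[0,0,-140],"roll":0,"gripper":72},{"translation":[0,0,-160],"roll":0,"gripper":72}]' >/dev/null
python3 -m creep '[{"translation":[-100,-30,0],"roll":0,"gripper":60},{"translation":[-100,-50,0],"roll":0,"gripper":60},{"translation":[-100,-100,0],"roll":0,"gripper":60},{"translation":[-100,-150,0],"roll":0,"gripper":60},{"translation":[-100,-150,0],"roll":0,"gripper":60}]'
python3 - <<'E'
from h import *
plan([])
t=viewer.camera("top");s=viewer.camera("scene");cv2.imwrite("pics/t1raw.png",t);cv2.imwrite("pics/s1raw.png",s)
for c in("top","scene"): print([(np.round(d["bbox"],1).tolist(),round(d["p"],2)) for d in viewer.recognise(c,"hanger0")])
m=np.zeros((600,800,3),np.uint8);m[:400,:400]=crop("top",258,160,50,50,8,t);m[:400,400:]=crop("scene",180,150,50,50,8,s)
for k,(x,y) in enumerate([(140,153),(345,162),(400,208)]): m[400:,200*k:200*k+200]=crop("top",x,y,40,40,5,t)
cv2.imwrite("pics/g8.png",m)
E
```

```text
time: 20.07
position: [0.5549, -0.1247, 0.0742]
tool_rot: [1.0, 0.004, 0.0, 0.0]
ft_force: [0.6, 0.3, -0.1]
grip_width: 0.0716
grip_force: 0.0
time: 20.9
position: [0.4515, 0.026, 0.2344]
tool_rot: [1.0, 0.003, -0.0, -0.0]
ft_force: [0.8, 0.3, -0.7]
grip_width: 0.0608
grip_force: 0.0
t 20.9 pos [0.4515 0.026  0.2344] yaw 0.4 q [-0.19  0.31  1.86  0.    0.98  1.37] F [ 0.8  0.3 -0.7] w 60.8 gf 0.0
[([351.3, 172.2, 27.9, 27.4], 0.83), ([400.3, 219.1, 41.0, 27.8], 0.7)]
[([268.2, 221.2, 32.1, 77.7], 0.84), ([171.6, 124.0, 21.7, 50.2], 0.76), ([187.6, 96.7, 21.6, 51.6], 0.64)]
```

View pics/g8.png

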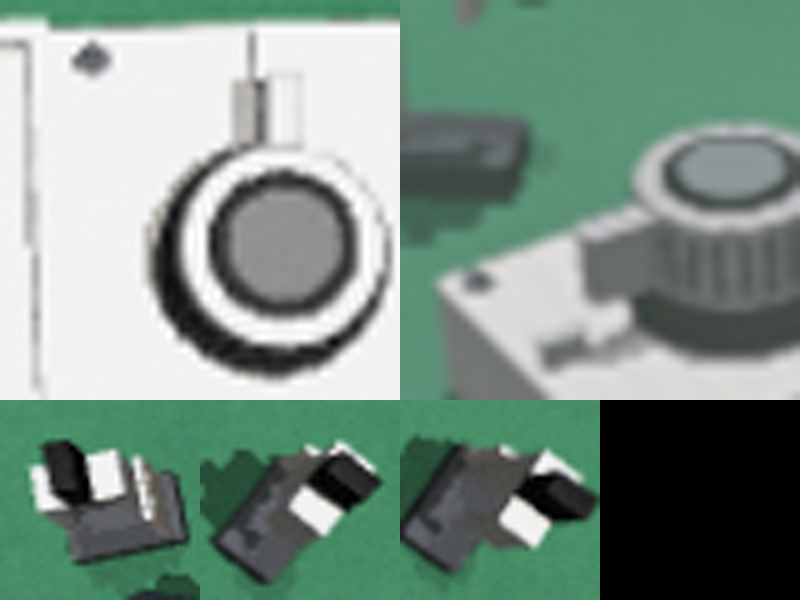

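```bash
python3 - <<'E'
from h import *
for a in (-4,-2,0,2):
    r=np.radians(a);ax=np.array([.5539,-.1235,.083])
    p=proj("top",[ax,ax+[.04*np.cos(r),.04*np.sin(r),0]]);print(a,((p-[258-.44,160-.44])*8).round(1).tolist())
# ear edges on the stored picture
t=cv2.imread("pics/t1raw.png");g=cv2.cvtColor(t,cv2.COLOR_BGR2GRAY);print(g[166:180,284:300])
print(g[190,276:312])
plan([(.6041,.1795,.26,11.8),(.6041,.1795,.133)])
E
```

```text
-4 [[285.3, 244.2], [290.4, 104.2]]
-2 [[285.3, 244.2], [285.4, 104.0]]
0 [[285.3, 244.2], [280.5, 104.0]]
2 [[285.3, 244.2], [275.6, 104.2]]
[[243 242 243 243 236 159 243 242 242 241 242 243 242 242 243 242]
 [242 242 242 242 235 166 241 242 242 241 242 242 242 243 242 241]
 [242 242 243 243 236 181 242 239 239 239 239 238 242 242 242 242]
 [242 242 242 236 230 174 229 209 227 226 226 220 241 241 243 241]
 [242 242 237 189 184 153  99 174 240 238 236 226 243 241 241 243]
 [242 242 237 185 181 176 109 174 239 238 237 227 242 242 242 242]
 [242 243 237 180 178 171 123 175 240 240 237 227 243 242 242 242]
 [242 243 237 180 181 174 121 175 241 240 236 226 242 242 242 242]
 [243 243 237 184 184 176 103 176 240 240 237 227 243 242 243 243]
 [242 242 238 187 182 174 109 178 242 239 237 226 241 243 242 243]
 [242 242 239 187 187 176 105 178 242 240 238 227 243 241 242 242]
 [242 241 232 185 174 161 110 176 236 233 230 217 240 243 242 243]
 [236 226 165 158 117 141 171 191 205 205 197 199 236 240 239 239]
 [159  93  91 142 193 237 243 242 242 243 243 241 240 230 227 222]]
[174 114  29  29 117 242 242 234  51  56  91 146 145 144 146 144 144 144
 143 144 145 143 146 142 120  55 129 242 242 233 151 242 243 242 242 242]
t 21.1 pos [0.4534 0.0251 0.2344] yaw 0.7 q [-0.19  0.31  1.85 -0.    0.98  1.37] F [ 0.3  0.5 -0.1] w 60.3 gf 0.0
  T [76.2, -76.3, -12.8] roll -5.6
  T [83.3, -68.5, -12.8] roll -5.6
  T [0.0, 0.0, 127.0] roll -0.0
```

```bash
python3 - <<'E'
from h import *
F=np.array([.5459,-.0655,0])
print("mark side face pred",proj("top",F+np.array([[.068,-.055,.05],[.068,-.055,.04]])).round(2).tolist())
def ear(a):
    r=np.radians(a);u=np.array([np.cos(r),np.sin(r),0]);v=np.array([-u[1],u[0],0]);ax=F+[.008,-.058,.083]
    return proj("top",[ax+.04*u+.005*v,ax+.04*u-.005*v])
for a in(-3,-1.5,0):print(a,ear(a).round(2).tolist())
for a in(87,89,91):print(a,ear(a).round(2).tolist())
g=cv2.cvtColor(cv2.imread("pics/t0raw.png"),cv2.COLOR_BGR2GRAY);print(g[184:198,268:284])
g=cv2.cvtColor(cv2.imread("pics/t1raw.png"),cv2.COLOR_BGR2GRAY)
print("collar disc cols t1",g[189,282:306],"rows",g[178:204,293])
E
```

```text
mark side face pred [[289.8, 166.5], [289.45, 167.25]]
-3 [[291.34, 172.5], [295.75, 172.63]]
-1.5 [[290.88, 172.55], [295.29, 172.57]]
0 [[290.42, 172.61], [294.83, 172.52]]
87 [[275.46, 191.78], [275.56, 187.38]]
89 [[275.53, 192.39], [275.48, 187.99]]
91 [[275.62, 193.01], [275.42, 188.61]]
[[240 241 240 239 239 240 239 240 239 235 172 151  52  58 156 240]
 [239 240 240 239 239 240 240 240 239 229 166  78  35 109 229 240]
 [239 238 239 239 239 240 239 240 236 179 158  29  40 141 240 238]
 [233 232 232 229 230 229 228 227 225 161 119  31  61 165 240 235]
 [179 181 174 152 187 174 171 170 171 164 144 127 139 224 239 230]
 [177 178 177 175 239 239 239 238 235 237 236 231 208 238 239 231]
 [179 176 173 157 239 240 240 240 239 239 238 235 210 238 240 231]
 [176 178 173 154 236 237 237 237 238 238 237 236 211 237 240 231]
 [201 195 169 126 200 204 209 211 211 213 216 211 191 231 240 232]
 [240 237 192 139 142 140 142 134  80  71  57  58  73 190 239 232]
 [239 240 239 238 238 239 239 232 125  77  24  29  63 153 239 235]
 [240 240 239 239 239 239 238 234 162  94  16  12  35 117 233 239]
 [240 239 239 237 237 238 238 238 231 117  29  18  26  73 176 239]
 [240 240 239 238 238 239 239 239 234 160  55  26  17  39 111 229]]
collar disc cols t1 [243 235  63  56  81 142 145 148 146 145 144 145 146 146 144 145 144 138
 107  56 127 242 242 235] rows [205 243 232  95  55  86 146 145 146 147 145 145 144 142 146 142 147 142
 138  99  59 119 225 241 232 114]
```

The ear now points along +x at the mark (within ~2°), and all three hangers are where they were. On to hanger A.

```bash
python3 -m creep '[{"translation":[76,-76,-13],"roll":-5.6,"gripper":45},{"translation":[76,-76,-13],"roll":-5.6,"gripper":45},{"translation":[76,-76,-13],"roll":-5.6,"gripper":45},{"translation":[76,-76,-13],"roll":-5.6,"gripper":45}]' >/dev/null
python3 -m creep '[{"translation":[83,-68,-13],"roll":-5.6,"gripper":45},{"translation":[83,-68,-13],"roll":-5.6,"gripper":45},{"translation":[83,-68,-13],"roll":-5.6,"gripper":45},{"translation":[83,-68,-13],"roll":-5.6,"gripper":45},{"translation":[83,-68,-13],"roll":-5.6,"gripper":45}]' >/dev/null
python3 -m creep '[{"translation":[0,0,0],"roll":0,"gripper":45},{"translation":[0,0,0],"roll":0,"gripper":45},{"translation":[0,0,0],"roll":0,"gripper":45}]' >/dev/null
python3 - <<'E'
from h import *
plan([(.6041,.1795,.2,11.8),(.6041,.1795,.136)])
s=viewer.camera("scene")
print([(np.round(d["bbox"],1).tolist(),round(d["p"],2)) for d in viewer.recognise("scene","hanger0")])
E
```

```text
t 22.1 pos [0.603 0.176 0.26 ] yaw 11.6 q [ 0.11  0.51  1.4  -0.    1.23  1.47] F [0.4 0.  0.7] w 45.0 gf 0.0
  T [1.8, -3.2, 60.0] roll -0.2
  T [0.0, 0.0, 64.0] roll -0.0
[([171.0, 121.6, 24.2, 53.6], 0.95), ([188.3, 96.7, 18.5, 51.0], 0.95)]
```

```bash
python3 -m creep '[{"translation":[2,-3,20],"roll":0,"gripper":45},{"translation":[2,-3,45],"roll":0,"gripper":45},{"translation":[2,-3,60],"roll":0,"gripper":45},{"translation":[2,-3,60],"roll":0,"gripper":45},{"translation":[2,-3,60],"roll":0,"gripper":45}]' >/dev/null
python3 -m creep '[{"translation":[0,0,20],"roll":0,"gripper":45},{"translation":[0,0,40],"roll":0,"gripper":45},{"translation":[0,0,56],"roll":0,"gripper":45},{"translation":[0,0,63],"roll":0,"gripper":45},{"translation":[0,0,63],"roll":0,"gripper":45}]'
python3 -m creep '[{"translation":[0,0,0],"roll":0,"gripper":5},{"translation":[0,0,0],"roll":0,"gripper":5},{"translation":[0,0,0],"roll":0,"gripper":5},{"translation":[0,0,0],"roll":0,"gripper":5},{"translation":[0,0,0],"roll":0,"gripper":5}]' 20
python3 -m creep '[{"translation":[0,0,0],"roll":0,"gripper":5},{"translation":[0,0,0],"roll":0,"gripper":5},{"translation":[0,0,0],"roll":0,"gripper":5}]' 30
python3 -c "
from h import *
plan([(.6041,.1795,.27),(.4045,.2145,.266,10.7)])"
```

```text
time: 23.03
position: [0.6049, 0.1807, 0.1369]
tool_rot: [0.995, 0.102, -0.001, 0.0]
ft_force: [0.3, 0.1, 0.3]
grip_width: 0.045
grip_force: 0.0
time: 23.45
position: [0.6057, 0.1809, 0.1381]
tool_rot: [0.995, 0.102, 0.001, -0.0]
ft_force: [-0.4, 0.1, 0.8]
grip_width: 0.0196
grip_force: 0.0
time: 23.7
position: [0.6055, 0.1808, 0.1376]
tool_rot: [0.995, 0.102, 0.0, 0.0]
ft_force: [0.6, -0.6, 0.8]
grip_width: 0.0117
grip_force: 29.9
t 23.7 pos [0.6055 0.1808 0.1376] yaw 11.7 q [ 0.11  0.66  1.5  -0.    0.98  1.48] F [ 0.6 -0.6  0.8] w 11.7 gf 29.9
  T [-1.6, 1.0, -132.4] roll -0.0
  T [-94.2, -37.4, 2.0] roll 0.5
  T [-94.5, -36.6, 2.0] roll 0.5
```

```bash
python3 -m creep '[{"translation":[0,0,-20],"roll":0,"gripper":5},{"translation":[0,0,-50],"roll":0,"gripper":5},{"translation":[0,0,-80],"roll":0,"gripper":5},{"translation":[0,0,-110],"roll":0,"gripper":5},{"translation":[0,0,-132],"roll":0,"gripper":5}]'
python3 -m creep '[{"translation":[-20,-8,2],"roll":0.5,"gripper":5},{"translation":[-50,-20,2],"roll":0.5,"gripper":5},{"translation":[-80,-32,2],"roll":0.5,"gripper":5},{"translation":[-94,-37,2],"roll":0.5,"gripper":5},{"translation":[-94,-37,2],"roll":0.5,"gripper":5}]' >/dev/null
python3 -m creep '[{"translation":[-20,-8,0],"roll":0.5,"gripper":5},{"translation":[-50,-20,0],"roll":0.5,"gripper":5},{"translation":[-80,-32,0],"roll":0.5,"gripper":5},{"translation":[-94,-37,0],"roll":0.5,"gripper":5},{"translation":[-94,-37,0],"roll":0.5,"gripper":5}]' >/dev/null
python3 -m creep '[{"translation":[0,0,0],"roll":0,"gripper":5},{"translation":[0,0,0],"roll":0,"gripper":5},{"translation":[0,0,0],"roll":0,"gripper":5}]'
python3 - <<'E'
from h import *
R=np.array([.4781,.3098,0])
plan([W(R,np.radians(10.7),[-.09,-.08,.268])[0].tolist()+[10.7],W(R,np.radians(10.7),[-.09,0,.268])[0],W(R,np.radians(10.7),[-.09,0,.2086])[0]])
s=viewer.camera("scene");cv2.imwrite("pics/g9.png",crop("scene",290,120,160,120,5,s))
E
```

```text
time: 24.12
position: [0.6055, 0.181, 0.2712]
tool_rot: [0.995, 0.102, 0.001, -0.0]
ft_force: [1.3, 0.5, -3.0]
grip_width: 0.0115
grip_force: 29.9
time: 25.2
position: [0.4082, 0.216, 0.2674]
tool_rot: [0.996, 0.093, 0.001, -0.0]
ft_force: [-0.1, -0.5, -2.4]
grip_width: 0.0121
grip_force: 30.0
t 25.2 pos [0.4082 0.216  0.2674] yaw 10.7 q [ 0.24  0.27  1.8  -0.    1.07  1.63] F [-0.1 -0.5 -2.4] w 12.1 gf 30.0
  T [-3.9, 0.9, -0.6] roll -0.0
  T [0.0, -80.0, 0.0] roll -0.0
  T [0.0, 0.0, 59.4] roll -0.0
```

View pics/g9.png

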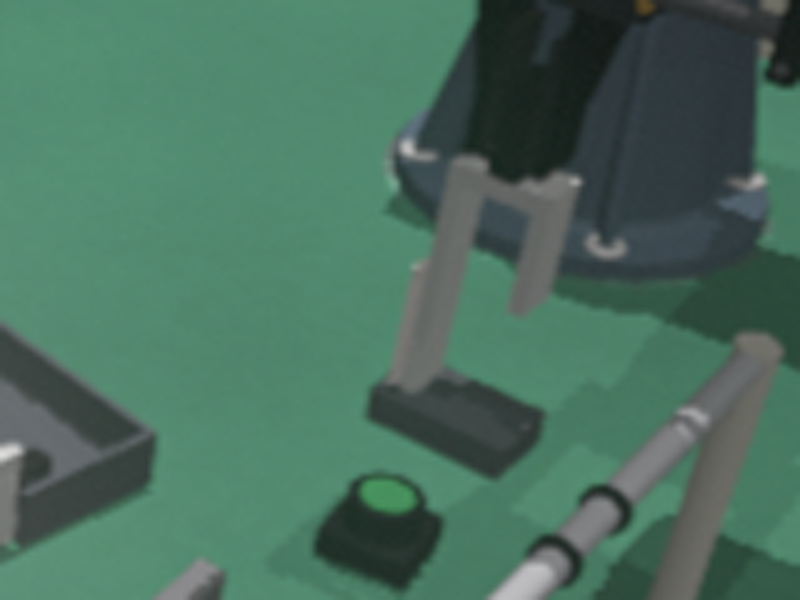

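The hanger hangs square with its open side toward the rail, left of the loading stretch. I have used all 14 views; from here on I measure numerically.

```bash
python3 -m creep '[{"translation":[-3,-10,0],"roll":0,"gripper":5},{"translation":[-3,-30,0],"roll":0,"gripper":5},{"translation":[-3,-50,0],"roll":0,"gripper":5},{"translation":[-3,-70,0],"roll":0,"gripper":5},{"translation":[-3,-79.5,0],"roll":0,"gripper":5}]'
python3 -m creep '[{"translation":[0,0,0],"roll":0,"gripper":5},{"translation":[0,0,0],"roll":0,"gripper":5},{"translation":[0,0,0],"roll":0,"gripper":5}]'
python3 -c "
from h import *
R=np.array([.4781,.3098,0])
plan([W(R,np.radians(10.7),[-.09,0,.22])[0].tolist()+[10.7]])"
```

```text
time: 25.67
position: [0.3884, 0.2959, 0.2672]
tool_rot: [0.996, 0.094, 0.0, -0.001]
ft_force: [0.5, 0.4, -2.2]
grip_width: 0.012
grip_force: 30.0
time: 25.92
position: [0.3885, 0.293, 0.2671]
tool_rot: [0.996, 0.093, -0.0, 0.0]
ft_force: [0.6, 0.3, -3.6]
grip_width: 0.0116
grip_force: 30.0
t 25.92 pos [0.3885 0.293  0.2671] yaw 10.7 q [ 0.42  0.31  1.74 -0.    1.1   1.8 ] F [ 0.6  0.3 -3.6] w 11.6 gf 30.0
  T [1.1, 0.1, 47.1] roll -0.0
```

```bash
python3 -m creep '[{"translation":[0,0,15],"roll":0,"gripper":5},{"translation":[0,0,30],"roll":0,"gripper":5},{"translation":[0,0,45],"roll":0,"gripper":5},{"translation":[0,0,50],"roll":0,"gripper":5},{"translation":[0,0,50],"roll":0,"gripper":5}]'
python3 -m creep '[{"translation":[0,0,2],"roll":0,"gripper":5},{"translation":[0,0,4],"roll":0,"gripper":5},{"translation":[0,0,6],"roll":0,"gripper":5},{"translation":[0,0,7.5],"roll":0,"gripper":5},{"translation":[0,0,8],"roll":0,"gripper":5}]'
python3 -m creep '[{"translation":[0,0,0],"roll":0,"gripper":5},{"translation":[0,0,0.5],"roll":0,"gripper":5},{"translation":[0,0,0.5],"roll":0,"gripper":5}]'
```

```text
time: 26.33
position: [0.3879, 0.2924, 0.2161]
tool_rot: [0.996, 0.093, -0.002, 0.001]
ft_force: [-0.1, -0.5, -2.0]
grip_width: 0.0121
grip_force: 30.0
time: 26.75
position: [0.3886, 0.2937, 0.2094]
tool_rot: [0.996, 0.093, 0.0, -0.0]
ft_force: [0.7, -0.5, -2.4]
grip_width: 0.0116
grip_force: 30.0
time: 27.0
position: [0.3886, 0.2937, 0.2088]
tool_rot: [0.996, 0.093, 0.0, -0.0]
ft_force: [0.0, -0.0, -2.8]
grip_width: 0.012
grip_force: 30.0
```

```bash
python3 -m creep '[{"translation":[0,0,0.5],"roll":0,"gripper":5},{"translation":[0,0,1],"roll":0,"gripper":5},{"translation":[0,0,1],"roll":0,"gripper":5}]'
python3 -m creep '[{"translation":[0,0,0.5],"roll":0,"gripper":5},{"translation":[0,0,1],"roll":0,"gripper":5},{"translation":[0,0,1],"roll":0,"gripper":5}]'
python3 -c "
from h import *
R=np.array([.4781,.3098,0])
plan([W(R,np.radians(10.7),[.118,0,.2075])[0].tolist()+[10.7]])"
```

```text
time: 27.25
position: [0.3887, 0.2937, 0.2084]
tool_rot: [0.996, 0.093, 0.0, -0.0]
ft_force: [-0.5, -0.5, 3.1]
grip_width: 0.0114
grip_force: 30.0
time: 27.5
position: [0.3887, 0.2937, 0.2082]
tool_rot: [0.996, 0.093, 0.0, -0.0]
ft_force: [-2.5, -0.3, 10.6]
grip_width: 0.012
grip_force: 30.0
t 27.5 pos [0.3887 0.2937 0.2082] yaw 10.7 q [ 0.42  0.39  1.81 -0.    0.94  1.8 ] F [-2.5 -0.3 10.6] w 12.0 gf 30.0
  T [104.4, 0.4, 0.4] roll 0.0
  T [104.4, 0.4, 0.4] roll 0.0
```

On the rail at the expected height (force turned up at TCP .2084). Slide with light preload.

```bash
python3 -m creep '[{"translation":[8,0,0],"roll":0,"gripper":5},{"translation":[20,0,0],"roll":0,"gripper":5},{"translation":[32,0,0],"roll":0,"gripper":5},{"translation":[44,0,0],"roll":0,"gripper":5},{"translation":[50,0,0],"roll":0,"gripper":5}]'
python3 -m creep '[{"translation":[10,0,0],"roll":0,"gripper":5},{"translation":[22,0,0],"roll":0,"gripper":5},{"translation":[34,0,0],"roll":0,"gripper":5},{"translation":[46,0,0],"roll":0,"gripper":5},{"translation":[55,0,0],"roll":0,"gripper":5}]'
python3 -c "
from h import *
R=np.array([.4781,.3098,0])
plan([W(R,np.radians(10.7),[.118,0,.2075])[0].tolist()+[10.7]])"
```

```text
time: 27.92
position: [0.4355, 0.3026, 0.2077]
tool_rot: [0.996, 0.093, -0.003, 0.0]
ft_force: [-8.0, -1.1, 11.9]
grip_width: 0.0115
grip_force: 30.0
time: 28.33
position: [0.4893, 0.3128, 0.2077]
tool_rot: [0.996, 0.093, -0.003, 0.0]
ft_force: [-8.0, -1.1, 11.6]
grip_width: 0.0117
grip_force: 30.0
t 28.33 pos [0.4893 0.3128 0.2077] yaw 10.7 q [0.38 0.51 1.58 0.   1.06 1.76] F [-8.  -1.1 11.6] w 11.7 gf 30.0
  T [106.4, 0.9, 0.2] roll 0.0
```

```bash
python3 -m creep '[{"translation":[10,0,0],"roll":0,"gripper":5},{"translation":[22,0,0],"roll":0,"gripper":5},{"translation":[34,0,0],"roll":0,"gripper":5},{"translation":[46,0,0],"roll":0,"gripper":5},{"translation":[55,0.3,0],"roll":0,"gripper":5}]'
python3 -m creep '[{"translation":[10,0,0],"roll":0,"gripper":5},{"translation":[22,0,0],"roll":0,"gripper":5},{"translation":[34,0,0],"roll":0,"gripper":5},{"translation":[44,0,0],"roll":0,"gripper":5},{"translation":[49,0,0],"roll":0,"gripper":5}]'
python3 -m creep '[{"translation":[0,0,-0.7],"roll":0,"gripper":5},{"translation":[0,0,-0.7],"roll":0,"gripper":5},{"translation":[0,0,-0.7],"roll":0,"gripper":5}]'
python3 -c "
from h import *
R=np.array([.4781,.3098,0])
plan([W(R,np.radians(10.7),[.118,0,.2075])[0].tolist()+[10.7]])"
```

```text
time: 28.75
position: [0.544, 0.3231, 0.2077]
tool_rot: [0.996, 0.093, -0.003, 0.0]
ft_force: [-7.0, -0.7, 9.4]
grip_width: 0.0114
grip_force: 30.0
time: 29.17
position: [0.5932, 0.3323, 0.2078]
tool_rot: [0.996, 0.093, -0.002, -0.0]
ft_force: [-6.3, -1.0, 8.1]
grip_width: 0.0117
grip_force: 30.0
time: 29.42
position: [0.5946, 0.3325, 0.2079]
tool_rot: [0.996, 0.093, 0.001, -0.0]
ft_force: [-0.1, 0.8, 3.1]
grip_width: 0.0117
grip_force: 30.0
t 29.42 pos [0.5946 0.3325 0.2079] yaw 10.7 q [0.35 0.64 1.31 0.   1.19 1.73] F [-0.1  0.8  3.1] w 11.7 gf 30.0
  T [-0.7, 0.7, 0.4] roll 0.0
```

```bash
python3 -m creep '[{"translation":[0,0,0],"roll":0,"gripper":40},{"translation":[0,0,0],"roll":0,"gripper":40},{"translation":[0,0,0],"roll":0,"gripper":40},{"translation":[0,0,0],"roll":0,"gripper":40},{"translation":[0,0,0],"roll":0,"gripper":40}]'
python3 -m creep '[{"translation":[0,0,-20],"roll":0,"gripper":45},{"translation":[0,0,-50],"roll":0,"gripper":45},{"translation":[0,0,-75],"roll":0,"gripper":45},{"translation":[0,0,-75],"roll":0,"gripper":45}]'
python3 - <<'E'
from h import *
plan([(.571,-.2925,.27,48.8)])
t=viewer.camera("top");s=viewer.camera("scene")
for c in("top","scene"): print([(np.round(d["bbox"],1).tolist(),round(d["p"],2)) for d in viewer.recognise(c,"hanger0")])
for c in("top","scene"):print(c,[proj(c,W([.4781,.3098,0],np.radians(10.7),[.118,0,.071+.149])).round(0).tolist()])
E
```

```text
time: 29.83
position: [0.5938, 0.332, 0.2071]
tool_rot: [0.996, 0.093, -0.0, 0.0]
ft_force: [-0.0, -0.5, 0.1]
grip_width: 0.0361
grip_force: 0.0
time: 30.17
position: [0.5971, 0.3333, 0.2889]
tool_rot: [0.996, 0.093, 0.006, -0.001]
ft_force: [0.3, 0.4, 1.1]
grip_width: 0.0446
grip_force: 0.0
t 30.17 pos [0.5971 0.3333 0.2889] yaw 10.7 q [ 0.35  0.56  1.23 -0.    1.34  1.73] F [0.3 0.4 1.1] w 44.6 gf 0.0
  T [-35.5, 152.5, 4.7] roll -9.5
  T [-60.2, 144.5, 4.7] roll -9.5
  T [-83.3, 132.6, 4.7] roll -9.5
  T [-104.1, 117.0, 4.7] roll -9.5
[([61.3, 165.0, 44.2, 22.6], 0.86), ([399.0, 215.9, 40.8, 27.7], 0.82), ([351.2, 170.6, 29.7, 30.3], 0.67)]
[([189.2, 94.6, 18.7, 53.8], 0.77), ([169.3, 124.4, 25.0, 49.9], 0.66), ([336.3, 235.2, 46.3, 93.9], 0.56)]
top [[[67.0, 167.0]]]
scene [[[369.0, 244.0]]]
```

```bash
python3 -m creep '[{"translation":[-35,152,0],"roll":-9.5,"gripper":45},{"translation":[-35,152,0],"roll":-9.5,"gripper":45},{"translation":[-35,152,0],"roll":-9.5,"gripper":45},{"translation":[-35,152,0],"roll":-9.5,"gripper":45},{"translation":[-35,152,0],"roll":-9.5,"gripper":45}]' >/dev/null
python3 -m creep '[{"translation":[-60,144.5,0],"roll":-9.5,"gripper":45},{"translation":[-60,144.5,0],"roll":-9.5,"gripper":45},{"translation":[-60,144.5,0],"roll":-9.5,"gripper":45},{"translation":[-60,144.5,0],"roll":-9.5,"gripper":45},{"translation":[-60,144.5,0],"roll":-9.5,"gripper":45}]' >/dev/null
python3 -m creep '[{"translation":[-83,132.6,5],"roll":-9.5,"gripper":45},{"translation":[-83,132.6,5],"roll":-9.5,"gripper":45},{"translation":[-83,132.6,5],"roll":-9.5,"gripper":45},{"translation":[-83,132.6,5],"roll":-9.5,"gripper":45},{"translation":[-83,132.6,5],"roll":-9.5,"gripper":45}]' >/dev/null
python3 -c "
from h import *
plan([(.571,-.2925,.27,48.8)])
s=viewer.camera('scene');t=viewer.camera('top');cv2.imwrite('pics/t2raw.png',t);cv2.imwrite('pics/s2raw.png',s)
for c in('top','scene'): print([(np.round(d['bbox'],1).tolist(),round(d['p'],2)) for d in viewer.recognise(c,'hanger0')])
a=cv2.imread('pics/t0raw.png');print('diff B',np.abs(t[165:200,350:380].astype(int)-a[165:200,350:380]).mean(),'C',np.abs(t[212:250,398:445].astype(int)-a[212:250,398:445]).mean())
"
```

```text
t 31.62 pos [ 0.575  -0.1417  0.2759] yaw 38.9 q [-0.43  0.45  1.48 -0.    1.22  0.46] F [0.6 0.5 0.2] w 45.2 gf 0.0
  T [-97.8, 114.8, 5.9] roll -9.9
[([67.2, 153.2, 67.8, 152.9], 0.75), ([62.8, 162.1, 45.1, 26.7], 0.65), ([399.2, 214.4, 40.8, 28.6], 0.56)]
[([334.2, 235.2, 48.1, 95.6], 0.89), ([189.1, 100.4, 16.4, 45.4], 0.82), ([172.8, 122.2, 20.5, 51.7], 0.77)]
diff B 45.45904761904762 C 21.14669652855543
```

```bash
python3 -m creep '[{"translation":[-98,115,0],"roll":-9.9,"gripper":45},{"translation":[-98,115,0],"roll":-9.9,"gripper":45},{"translation":[-98,115,0],"roll":-9.9,"gripper":45},{"translation":[-98,115,0],"roll":-9.9,"gripper":45},{"translation":[-98,115,0],"roll":-9.9,"gripper":45}]' >/dev/null
python3 -m creep '[{"translation":[0,0,0],"roll":0,"gripper":45},{"translation":[0,0,0],"roll":0,"gripper":45},{"translation":[0,0,0],"roll":0,"gripper":45}]' >/dev/null
python3 - <<'E'
from h import *
plan([(.571,-.2925,.2,48.8),(.571,-.2925,.137)])
a=cv2.imread("pics/s0raw.png")
s=viewer.camera("scene");print([(np.round(d["bbox"],1).tolist(),round(d["p"],2)) for d in viewer.recognise("scene","hanger0")])
d=lambda b:np.abs(s[b[1]:b[3],b[0]:b[2]].astype(int)-a[b[1]:b[3],b[0]:b[2]]).mean()
print("lower B scene diff",d((172,140,194,175)),"C",d((189,120,210,145)))
E
```

```text
t 32.48 pos [ 0.572  -0.2848  0.2773] yaw 49.3 q [-0.64  0.51  1.35  0.    1.28  0.07] F [-0.5 -0.3 -0.3] w 45.1 gf 0.0
  T [-6.5, 4.3, 77.3] roll 0.5
  T [0.0, 0.0, 63.0] roll -0.0
[([332.7, 235.0, 48.7, 94.2], 0.75), ([170.3, 125.7, 23.5, 48.3], 0.67), ([186.4, 97.9, 19.3, 48.8], 0.63), ([353.1, 215.1, 27.5, 24.5], 0.21)]
lower B scene diff 3.764069264069264 C 1.46984126984127
```

```bash
python3 -m creep '[{"translation":[-6.5,4,25],"roll":0.5,"gripper":45},{"translation":[-6.5,4,50],"roll":0.5,"gripper":45},{"translation":[-6.5,4,72],"roll":0.5,"gripper":45},{"translation":[-6.5,4,77],"roll":0.5,"gripper":45},{"translation":[-6.5,4,77],"roll":0.5,"gripper":45}]' >/dev/null
python3 -m creep '[{"translation":[0,0,20],"roll":0,"gripper":45},{"translation":[0,0,40],"roll":0,"gripper":45},{"translation":[0,0,56],"roll":0,"gripper":45},{"translation":[0,0,63],"roll":0,"gripper":45},{"translation":[0,0,63],"roll":0,"gripper":45}]'
python3 -m creep '[{"translation":[0,0,0],"roll":0,"gripper":5},{"translation":[0,0,0],"roll":0,"gripper":5},{"translation":[0,0,0],"roll":0,"gripper":5},{"translation":[0,0,0],"roll":0,"gripper":5},{"translation":[0,0,0],"roll":0,"gripper":5}]' 20
python3 -m creep '[{"translation":[0,0,0],"roll":0,"gripper":5},{"translation":[0,0,0],"roll":0,"gripper":5},{"translation":[0,0,0],"roll":0,"gripper":5}]' 30
python3 -c "
from h import *
plan([(.571,-.2925,.275),(.48,0,.275),(.4045,.2145,.275,10.7)])"
```

```text
time: 33.42
position: [0.5705, -0.2944, 0.1371]
tool_rot: [0.911, 0.412, -0.0, -0.001]
ft_force: [0.2, -0.7, 0.2]
grip_width: 0.0452
grip_force: 0.0
time: 33.83
position: [0.5709, -0.2952, 0.1383]
tool_rot: [0.911, 0.412, 0.0, 0.001]
ft_force: [-0.2, -0.4, -1.2]
grip_width: 0.0197
grip_force: 0.0
time: 34.08
position: [0.5707, -0.2951, 0.1379]
tool_rot: [0.911, 0.412, 0.0, 0.0]
ft_force: [-0.5, 0.6, 3.0]
grip_width: 0.0118
grip_force: 29.9
t 34.08 pos [ 0.5707 -0.2951  0.1379] yaw 48.6 q [-0.65  0.67  1.47 -0.    0.99  0.07] F [-0.5  0.6  3. ] w 11.8 gf 29.9
  T [2.2, -1.5, -137.1] roll -0.0
  T [79.6, -130.8, 0.0] roll -0.0
  T [79.6, -130.8, 0.0] roll -0.0
  T [55.5, -99.2, 0.0] roll 19.0
  T [20.3, -111.9, 0.0] roll 19.0
```

```bash
python3 -m creep '[{"translation":[0,0,-20],"roll":0,"gripper":5},{"translation":[0,0,-50],"roll":0,"gripper":5},{"translation":[0,0,-80],"roll":0,"gripper":5},{"translation":[0,0,-110],"roll":0,"gripper":5},{"translation":[0,0,-137],"roll":0,"gripper":5}]'
python3 -m creep '[{"translation":[15,-25,0],"roll":0,"gripper":5},{"translation":[35,-58,0],"roll":0,"gripper":5},{"translation":[55,-90,0],"roll":0,"gripper":5},{"translation":[75,-122,0],"roll":0,"gripper":5},{"translation":[80,-131,0],"roll":0,"gripper":5}]'
python3 -m creep '[{"translation":[15,-25,0],"roll":0,"gripper":5},{"translation":[35,-58,0],"roll":0,"gripper":5},{"translation":[55,-90,0],"roll":0,"gripper":5},{"translation":[75,-122,0],"roll":0,"gripper":5},{"translation":[80,-131,0],"roll":0,"gripper":5}]' >/dev/null
python3 -m creep '[{"translation":[12,-22,0],"roll":5,"gripper":5},{"translation":[28,-50,0],"roll":10,"gripper":5},{"translation":[45,-80,0],"roll":15,"gripper":5},{"translation":[55,-99,0],"roll":19,"gripper":5},{"translation":[55,-99,0],"roll":19,"gripper":5}]' >/dev/null
python3 -c "
from h import *
plan([(.4045,.2145,.269,10.7)])"
```

```text
time: 34.5
position: [0.5702, -0.2946, 0.2752]
tool_rot: [0.911, 0.412, -0.0, -0.001]
ft_force: [0.6, -0.3, -3.1]
grip_width: 0.0117
grip_force: 29.9
time: 34.92
position: [0.5212, -0.1422, 0.2732]
tool_rot: [0.911, 0.413, -0.002, -0.004]
ft_force: [-0.4, 0.7, -2.4]
grip_width: 0.0119
grip_force: 30.0
t 35.75 pos [0.4392 0.108  0.2739] yaw 29.7 q [-0.01  0.25  1.8   0.    1.09  1.04] F [-1.6  0.1 -2.5] w 12.1 gf 30.0
  T [22.6, -109.7, 4.9] roll 19.0
```

```bash
python3 -m creep '[{"translation":[5,-25,2],"roll":5,"gripper":5},{"translation":[12,-55,4],"roll":10,"gripper":5},{"translation":[20,-90,5],"roll":15,"gripper":5},{"translation":[22.5,-109,5],"roll":19,"gripper":5},{"translation":[22.5,-109,5],"roll":19,"gripper":5}]' >/dev/null
python3 -m creep '[{"translation":[0,0,0],"roll":0,"gripper":5},{"translation":[0,0,0],"roll":0,"gripper":5},{"translation":[0,0,0],"roll":0,"gripper":5}]' >/dev/null
python3 -c "
from h import *
R=np.array([.4781,.3098,0])
plan([W(R,np.radians(10.7),[-.09,0.0,.268])[0].tolist()+[10.7]])"
```

```text
t 36.42 pos [0.4084 0.2099 0.2693] yaw 10.6 q [ 0.23  0.27  1.8  -0.    1.08  1.62] F [ 1.5  0.5 -2.4] w 12.1 gf 30.0
  T [-3.2, -85.2, 1.3] roll -0.1
```

```bash
python3 -m creep '[{"translation":[-3,-15,1],"roll":0,"gripper":5},{"translation":[-3,-35,1],"roll":0,"gripper":5},{"translation":[-3,-55,1],"roll":0,"gripper":5},{"translation":[-3,-75,1],"roll":0,"gripper":5},{"translation":[-3,-85,1],"roll":0,"gripper":5}]' >/dev/null
python3 -m creep '[{"translation":[0,0,0],"roll":0,"gripper":5},{"translation":[0,0,0],"roll":0,"gripper":5},{"translation":[0,0,0],"roll":0,"gripper":5}]'
python3 -m creep '[{"translation":[0,0,15],"roll":0,"gripper":5},{"translation":[0,0,30],"roll":0,"gripper":5},{"translation":[0,0,45],"roll":0,"gripper":5},{"translation":[0,0,50],"roll":0,"gripper":5},{"translation":[0,0,50],"roll":0,"gripper":5}]'
python3 -m creep '[{"translation":[0,0,2],"roll":0,"gripper":5},{"translation":[0,0,4],"roll":0,"gripper":5},{"translation":[0,0,6],"roll":0,"gripper":5},{"translation":[0,0,7.5],"roll":0,"gripper":5},{"translation":[0,0,8],"roll":0,"gripper":5}]'
python3 -m creep '[{"translation":[0,0,0],"roll":0,"gripper":5},{"translation":[0,0,0.5],"roll":0,"gripper":5},{"translation":[0,0,0.5],"roll":0,"gripper":5}]'
```

```text
time: 37.08
position: [0.3893, 0.2928, 0.2683]
tool_rot: [0.996, 0.092, -0.0, 0.001]
ft_force: [0.3, -0.6, -2.4]
grip_width: 0.0117
grip_force: 30.0
time: 37.5
position: [0.3884, 0.2926, 0.2173]
tool_rot: [0.996, 0.092, -0.002, 0.001]
ft_force: [-0.0, 0.4, -2.9]
grip_width: 0.0115
grip_force: 30.0
time: 37.92
position: [0.3891, 0.294, 0.2106]
tool_rot: [0.996, 0.092, 0.0, -0.0]
ft_force: [0.1, -0.3, -2.4]
grip_width: 0.0119
grip_force: 30.0
time: 38.17
position: [0.3891, 0.294, 0.21]
tool_rot: [0.996, 0.093, 0.0, -0.0]
ft_force: [-0.2, -0.5, -2.9]
grip_width: 0.0117
grip_force: 30.0
```

```bash
python3 -m creep '[{"translation":[0,0,0.6],"roll":0,"gripper":5},{"translation":[0,0,1.3],"roll":0,"gripper":5},{"translation":[0,0,1.3],"roll":0,"gripper":5}]'
python3 -m creep '[{"translation":[0,0,0.5],"roll":0,"gripper":5},{"translation":[0,0,1],"roll":0,"gripper":5},{"translation":[0,0,1],"roll":0,"gripper":5}]'
python3 -c "
from h import *
R=np.array([.4781,.3098,0])
plan([W(R,np.radians(10.7),[.076,0,.2075])[0].tolist()+[10.7]])"
```

```text
time: 38.42
position: [0.3891, 0.294, 0.2089]
tool_rot: [0.996, 0.092, 0.0, -0.0]
ft_force: [-0.5, 0.5, -0.9]
grip_width: 0.0117
grip_force: 30.0
time: 38.67
position: [0.3892, 0.2941, 0.2087]
tool_rot: [0.996, 0.092, 0.0, -0.0]
ft_force: [-1.7, -1.1, 5.8]
grip_width: 0.0116
grip_force: 30.0
t 38.67 pos [0.3892 0.2941 0.2087] yaw 10.6 q [ 0.42  0.39  1.81 -0.    0.94  1.8 ] F [-1.7 -1.1  5.8] w 11.6 gf 30.0
  T [166.3, 0.8, 1.2] roll -0.1
```

```bash
python3 -m creep '[{"translation":[8,0,0],"roll":0,"gripper":5},{"translation":[20,0,0],"roll":0,"gripper":5},{"translation":[32,0,0],"roll":0,"gripper":5},{"translation":[44,0,0],"roll":0,"gripper":5},{"translation":[55,0,0],"roll":0,"gripper":5}]'
python3 -m creep '[{"translation":[10,0,0],"roll":0,"gripper":5},{"translation":[22,0,0],"roll":0,"gripper":5},{"translation":[34,0,0],"roll":0,"gripper":5},{"translation":[46,0,0],"roll":0,"gripper":5},{"translation":[55,0.2,0],"roll":0,"gripper":5}]'
python3 -m creep '[{"translation":[10,0,0],"roll":0,"gripper":5},{"translation":[22,0,0],"roll":0,"gripper":5},{"translation":[34,0,0],"roll":0,"gripper":5},{"translation":[46,0,0],"roll":0,"gripper":5},{"translation":[53,0.2,0],"roll":0,"gripper":5}]'
python3 -m creep '[{"translation":[0,0,-0.5],"roll":0,"gripper":5},{"translation":[0,0,-0.5],"roll":0,"gripper":5},{"translation":[0,0,-0.5],"roll":0,"gripper":5}]'
python3 -c "
from h import *
R=np.array([.4781,.3098,0])
plan([W(R,np.radians(10.7),[.076,0,.2075])[0].tolist()+[10.7]])"
```

```text
time: 39.08
position: [0.4403, 0.3036, 0.2085]
tool_rot: [0.996, 0.092, -0.003, 0.0]
ft_force: [-6.5, -1.3, 9.7]
grip_width: 0.0119
grip_force: 30.0
time: 39.5
position: [0.4957, 0.314, 0.2085]
tool_rot: [0.996, 0.092, -0.002, 0.0]
ft_force: [-6.4, -0.4, 8.3]
grip_width: 0.0119
grip_force: 30.0
time: 39.92
position: [0.5485, 0.3237, 0.2086]
tool_rot: [0.996, 0.092, -0.002, -0.0]
ft_force: [-7.0, -1.4, 7.3]
grip_width: 0.0122
grip_force: 30.1
time: 40.17
position: [0.5502, 0.3239, 0.2087]
tool_rot: [0.996, 0.092, 0.001, -0.0]
ft_force: [1.1, 0.4, 2.8]
grip_width: 0.0119
grip_force: 30.0
t 40.17 pos [0.5502 0.3239 0.2087] yaw 10.6 q [ 0.36  0.58  1.43 -0.    1.13  1.74] F [1.1 0.4 2.8] w 11.9 gf 30.0
  T [2.5, 0.4, 1.2] roll -0.1
```

Release, rise, and head for hanger C (re-checking it on the way).

```bash
python3 -m creep '[{"translation":[0,0,0],"roll":0,"gripper":40},{"translation":[0,0,0],"roll":0,"gripper":40},{"translation":[0,0,0],"roll":0,"gripper":40},{"translation":[0,0,0],"roll":0,"gripper":40},{"translation":[0,0,0],"roll":0,"gripper":40}]'
python3 -m creep '[{"translation":[0,0,-20],"roll":0,"gripper":45},{"translation":[0,0,-50],"roll":0,"gripper":45},{"translation":[0,0,-75],"roll":0,"gripper":45},{"translation":[0,0,-75],"roll":0,"gripper":45}]' >/dev/null
python3 - <<'E'
from h import *
plan([(.48,0,.28,40),(.4621,-.4124,.28,55.6)])
s=viewer.camera("scene");t=viewer.camera("top")
for c in("top","scene"): print([(np.round(d["bbox"],1).tolist(),round(d["p"],2)) for d in viewer.recognise(c,"hanger0")])
a=cv2.imread("pics/s0raw.png");b=cv2.imread("pics/t0raw.png")
print("C scene diff",np.abs(s[95:145,189:210].astype(int)-a[95:145,189:210]).mean(),"top",np.abs(t[212:250,398:445].astype(int)-b[212:250,398:445]).mean())
E
```

```text
time: 40.58
position: [0.549, 0.3234, 0.2079]
tool_rot: [0.996, 0.092, -0.0, 0.0]
ft_force: [-0.2, -0.1, 0.0]
grip_width: 0.0359
grip_force: 0.0
t 40.92 pos [0.5523 0.3248 0.2891] yaw 10.6 q [0.36 0.5  1.34 0.   1.29 1.74] F [0.2 0.5 1.3] w 44.5 gf 0.0
  T [-65.4, 153.0, 4.6] roll -14.7
  T [-102.1, 131.4, 4.6] roll -14.7
  T [-92.9, 101.5, 0.0] roll -5.2
  T [-101.7, 92.6, 0.0] roll -5.2
  T [-109.7, 83.0, 0.0] roll -5.2
[([91.0, 167.9, 18.9, 19.1], 0.74), ([74.0, 190.8, 35.8, 19.3], 0.63), ([399.9, 214.2, 44.1, 29.3], 0.61)]
[([189.6, 97.5, 18.2, 53.9], 0.96), ([335.1, 231.1, 50.8, 91.3], 0.95), ([354.1, 227.8, 41.7, 83.5], 0.76)]
C scene diff 2.3580952380952382 top 2.8992161254199327
```

```bash
python3 -m creep '[{"translation":[-65,153,4],"roll":-14.7,"gripper":55},{"translation":[-65,153,4],"roll":-14.7,"gripper":55},{"translation":[-65,153,4],"roll":-14.7,"gripper":55},{"translation":[-65,153,4],"roll":-14.7,"gripper":55},{"translation":[-65,153,4],"roll":-14.7,"gripper":55}]' >/dev/null
python3 -m creep '[{"translation":[-102,131,4],"roll":-14.7,"gripper":55},{"translation":[-102,131,4],"roll":-14.7,"gripper":55},{"translation":[-102,131,4],"roll":-14.7,"gripper":55},{"translation":[-102,131,4],"roll":-14.7,"gripper":55},{"translation":[-102,131,4],"roll":-14.7,"gripper":55}]' >/dev/null
python3 -m creep '[{"translation":[-93,101.5,0],"roll":-5.2,"gripper":55},{"translation":[-93,101.5,0],"roll":-5.2,"gripper":55},{"translation":[-93,101.5,0],"roll":-5.2,"gripper":55},{"translation":[-93,101.5,0],"roll":-5.2,"gripper":55},{"translation":[-93,101.5,0],"roll":-5.2,"gripper":55}]' >/dev/null
python3 - <<'E'
from fit import *
def mk(c,ox,oy,mx,my): return lambda L,p:(c,L,((p[0]-mx)/5+ox-.4,(p[1]-my)/5+oy-.4))
T=mk("top",400,208,600,400)
x=fit("C top",[T((-28,17,16),(603,535)),T((-28,-17,16),(655,572)),T((0,0,149),(769,495))],(.45,-.3,-.5))
print("scene tab top pred",proj("scene",W([x[0],x[1],0],x[2],[[.006,.011,.149],[-.006,.011,.149],[0,0,.113]])).round(1).tolist())
s=viewer.camera("scene");g=cv2.cvtColor(s,cv2.COLOR_BGR2GRAY);print(g[95:112,190:206])
plan([(.4621,-.4124,.27,55.6)])
E
```

```text
C top [ 0.4613 -0.4135] yaw deg -35.8 res px [[-0.8, -0.1], [0.4, 0.4], [0.2, -0.2]]
scene tab top pred [[193.0, 100.0], [197.2, 100.0], [196.6, 110.2]]
[[124 120  96  52  35  37  48  56  61  64  66  64  61  66  82  97]
 [117 105  76  43  35  36  36  37  38  40  40  40  51  82 111 123]
 [ 91  78  56  43  41  43  42  39  37  36  33  36  63 106 123 125]
 [ 80  84  75  57  45  44  43  42  55  57  41  35  56  96 116 119]
 [114 122 108  72  45  42  39  51  90  98  75  45  42  58  74  93]
 [125 124 107  67  38  34  35  50 102 124 106  63  38  41  53  62]
 [126 124 107  66  37  34  32  44  95 118  99  54  34  31  35  41]
 [116 119 104  63  36  33  32  38  72  89  72  44  38  40  38  37]
 [ 83  93  87  54  36  35  34  35  58  72  69  67  74  80  75  68]
 [ 57  63  60  45  36  35  34  38  71  95 104 110 117 124 116 109]
 [ 36  40  41  37  36  35  35  39  82 114 124 124 123 125 124 124]
 [ 36  36  34  34  34  34  36  39  79 112 123 123 123 123 123 123]
 [ 80  77  66  52  37  35  33  37  78 119 132 131 128 125 124 123]
 [151 159 150 120  56  35  33  44 109 152 169 172 163 142 120 115]
 [194 211 211 177  84  36  33  56 138 183 203 211 197 154  96  76]
 [192 202 204 172  87  48  49  80 154 188 199 205 178 114  66  55]
 [143 152 160 138  97  83  84 105 142 160 170 169 137  80  43  38]]
t 42.42 pos [ 0.4711 -0.1389  0.2741] yaw 45.0 q [-0.52  0.31  1.72  0.    1.12  0.27] F [-0.7  0.5 -0. ] w 54.8 gf 0.0
  T [-99.9, 93.5, 2.1] roll -5.3
  T [-108.1, 83.9, 2.1] roll -5.3
```

```bash
python3 -m creep '[{"translation":[-100,93.5,2],"roll":-5,"gripper":55},{"translation":[-100,93.5,2],"roll":-5,"gripper":55},{"translation":[-100,93.5,2],"roll":-5,"gripper":55},{"translation":[-100,93.5,2],"roll":-5,"gripper":55},{"translation":[-100,93.5,2],"roll":-5,"gripper":55}]' >/dev/null
python3 -m creep '[{"translation":[-108,84,2],"roll":-5,"gripper":55},{"translation":[-108,84,2],"roll":-5,"gripper":55},{"translation":[-108,84,2],"roll":-5,"gripper":55},{"translation":[-108,84,2],"roll":-5,"gripper":55},{"translation":[-108,84,2],"roll":-5,"gripper":55}]' >/dev/null
python3 -m creep '[{"translation":[0,0,0],"roll":0,"gripper":55},{"translation":[0,0,0],"roll":0,"gripper":55},{"translation":[0,0,0],"roll":0,"gripper":55}]' >/dev/null
python3 - <<'E'
from h import *
plan([(.4616,-.413,.2,54.8),(.4616,-.413,.137)])
a=cv2.imread("pics/s0raw.png");s=viewer.camera("scene")
d=lambda b:np.abs(s[b[1]:b[3],b[0]:b[2]].astype(int)-a[b[1]:b[3],b[0]:b[2]]).mean()
print("C diff",d((189,110,210,145)));viewer.recognise
print([(np.round(d["bbox"],1).tolist(),round(d["p"],2)) for d in viewer.recognise("scene","hanger0")])
E
```

```text
t 43.5 pos [ 0.4632 -0.4089  0.271 ] yaw 55.3 q [-0.9   0.49  1.42  0.    1.24 -0.3 ] F [-0.2 -1.   0.1] w 55.2 gf 0.0
  T [-4.2, 1.0, 71.0] roll 0.5
  T [0.0, 0.0, 63.0] roll -0.0
C diff 3.8145124716553287
[([355.2, 224.2, 39.9, 87.2], 0.65), ([337.9, 229.1, 45.9, 93.4], 0.65), ([260.3, 143.1, 18.3, 13.7], 0.57), ([190.5, 98.5, 17.6, 49.9], 0.56)]
```

```bash
python3 -m creep '[{"translation":[-4,1,25],"roll":0.5,"gripper":55},{"translation":[-4,1,50],"roll":0.5,"gripper":55},{"translation":[-4,1,68],"roll":0.5,"gripper":55},{"translation":[-4,1,71],"roll":0.5,"gripper":55},{"translation":[-4,1,71],"roll":0.5,"gripper":55}]' >/dev/null
python3 -m creep '[{"translation":[0,0,20],"roll":0,"gripper":55},{"translation":[0,0,40],"roll":0,"gripper":55},{"translation":[0,0,56],"roll":0,"gripper":55},{"translation":[0,0,63],"roll":0,"gripper":55},{"translation":[0,0,63],"roll":0,"gripper":55}]'
python3 -m creep '[{"translation":[0,0,0],"roll":0,"gripper":5},{"translation":[0,0,0],"roll":0,"gripper":5},{"translation":[0,0,0],"roll":0,"gripper":5},{"translation":[0,0,0],"roll":0,"gripper":5},{"translation":[0,0,0],"roll":0,"gripper":5}]' 20
python3 -m creep '[{"translation":[0,0,0],"roll":0,"gripper":5},{"translation":[0,0,0],"roll":0,"gripper":5},{"translation":[0,0,0],"roll":0,"gripper":5},{"translation":[0,0,0],"roll":0,"gripper":5}]' 30
python3 -c "
from h import *
plan([(.4616,-.413,.275),(.48,-.1,.275),(.4045,.2145,.275,10.7)])"
```

```text
time: 44.43
position: [0.4612, -0.4154, 0.1368]
tool_rot: [0.888, 0.46, -0.0, -0.001]
ft_force: [-0.1, -1.6, 0.0]
grip_width: 0.0551
grip_force: 0.0
time: 44.85
position: [0.4616, -0.4162, 0.138]
tool_rot: [0.888, 0.459, 0.0, 0.001]
ft_force: [-0.2, -0.1, 0.1]
grip_width: 0.0293
grip_force: 0.0
time: 45.18
position: [0.4613, -0.4158, 0.1373]
tool_rot: [0.888, 0.459, 0.0, -0.0]
ft_force: [0.4, 0.6, 0.4]
grip_width: 0.012
grip_force: 29.9
t 45.18 pos [ 0.4613 -0.4158  0.1373] yaw 54.7 q [-0.91  0.65  1.53  0.    0.96 -0.3 ] F [0.4 0.6 0.4] w 12.0 gf 29.9
  T [2.4, -1.3, -137.7] roll -0.0
  T [133.0, -82.9, 0.0] roll -0.0
  T [133.0, -82.9, 0.0] roll -0.0
  T [106.5, -121.7, 0.0] roll 22.0
  T [53.2, -152.7, 0.0] roll 22.0
```

```bash
python3 -m creep '[{"translation":[0,0,-20],"roll":0,"gripper":5},{"translation":[0,0,-50],"roll":0,"gripper":5},{"translation":[0,0,-80],"roll":0,"gripper":5},{"translation":[0,0,-110],"roll":0,"gripper":5},{"translation":[0,0,-137],"roll":0,"gripper":5}]'
python3 -m creep '[{"translation":[22,-14,0],"roll":0,"gripper":5},{"translation":[52,-32,0],"roll":0,"gripper":5},{"translation":[82,-51,0],"roll":0,"gripper":5},{"translation":[112,-70,0],"roll":0,"gripper":5},{"translation":[133,-83,0],"roll":0,"gripper":5}]' >/dev/null
python3 -m creep '[{"translation":[30,-19,0],"roll":0,"gripper":5},{"translation":[60,-37,0],"roll":0,"gripper":5},{"translation":[90,-56,0],"roll":0,"gripper":5},{"translation":[118,-74,0],"roll":0,"gripper":5},{"translation":[133,-83,0],"roll":0,"gripper":5}]' >/dev/null
python3 -m creep '[{"translation":[20,-23,0],"roll":5,"gripper":5},{"translation":[43,-49,0],"roll":10,"gripper":5},{"translation":[66,-75,0],"roll":15,"gripper":5},{"translation":[90,-103,0],"roll":19,"gripper":5},{"translation":[106,-121,0],"roll":22,"gripper":5}]' >/dev/null
python3 -c "
from h import *
plan([(.4045,.2145,.269,10.7)])"
```

```text
time: 45.6
position: [0.461, -0.4154, 0.2751]
tool_rot: [0.888, 0.459, -0.0, -0.001]
ft_force: [0.5, -0.2, -2.6]
grip_width: 0.0117
grip_force: 29.9
t 46.85 pos [0.4395 0.0565 0.2735] yaw 32.6 q [-0.13  0.24  1.83  0.    1.08  0.88] F [-0.7  0.2 -2.7] w 11.8 gf 30.0
  T [55.6, -152.0, 4.5] roll 21.9
```

```bash
python3 -m creep '[{"translation":[12,-33,2],"roll":5,"gripper":5},{"translation":[25,-70,4],"roll":10,"gripper":5},{"translation":[38,-105,5],"roll":15,"gripper":5},{"translation":[51,-140,5],"roll":20,"gripper":5},{"translation":[55,-150,5],"roll":22,"gripper":5}]' >/dev/null
python3 -m creep '[{"translation":[0,0,0],"roll":0,"gripper":5},{"translation":[0,0,0],"roll":0,"gripper":5},{"translation":[0,0,0],"roll":0,"gripper":5}]' >/dev/null
python3 -c "
from h import *
R=np.array([.4781,.3098,0])
plan([W(R,np.radians(10.7),[-.09,0.0,.268])[0].tolist()+[10.7]])"
```

```text
t 47.52 pos [0.407  0.2089 0.2688] yaw 10.7 q [ 0.23  0.26  1.8  -0.    1.08  1.61] F [-0.3 -0.3 -2.8] w 11.5 gf 30.0
  T [-1.4, -85.9, 0.8] roll 0.0
```

```bash
python3 -m creep '[{"translation":[-1.5,-15,1],"roll":0,"gripper":5},{"translation":[-1.5,-35,1],"roll":0,"gripper":5},{"translation":[-1.5,-55,1],"roll":0,"gripper":5},{"translation":[-1.5,-75,1],"roll":0,"gripper":5},{"translation":[-1.5,-86,1],"roll":0,"gripper":5}]' >/dev/null
python3 -m creep '[{"translation":[0,0,0],"roll":0,"gripper":5},{"translation":[0,0,0],"roll":0,"gripper":5},{"translation":[0,0,0],"roll":0,"gripper":5}]'
python3 -m creep '[{"translation":[0,0,15],"roll":0,"gripper":5},{"translation":[0,0,30],"roll":0,"gripper":5},{"translation":[0,0,45],"roll":0,"gripper":5},{"translation":[0,0,50],"roll":0,"gripper":5},{"translation":[0,0,50],"roll":0,"gripper":5}]' >/dev/null
python3 -m creep '[{"translation":[0,0,2],"roll":0,"gripper":5},{"translation":[0,0,4],"roll":0,"gripper":5},{"translation":[0,0,6],"roll":0,"gripper":5},{"translation":[0,0,7.5],"roll":0,"gripper":5},{"translation":[0,0,8],"roll":0,"gripper":5}]' >/dev/null
python3 -m creep '[{"translation":[0,0,0],"roll":0,"gripper":5},{"translation":[0,0,0.5],"roll":0,"gripper":5},{"translation":[0,0,0.5],"roll":0,"gripper":5}]'
```

```text
time: 48.18
position: [0.3899, 0.2925, 0.268]
tool_rot: [0.996, 0.093, -0.0, 0.001]
ft_force: [0.8, -0.8, -1.7]
grip_width: 0.0115
grip_force: 30.0
time: 49.27
position: [0.3898, 0.2939, 0.2097]
tool_rot: [0.996, 0.093, 0.0, -0.0]
ft_force: [0.3, -0.9, -2.6]
grip_width: 0.0116
grip_force: 30.0
```

```bash
python3 -m creep '[{"translation":[0,0,0.6],"roll":0,"gripper":5},{"translation":[0,0,1.4],"roll":0,"gripper":5},{"translation":[0,0,1.4],"roll":0,"gripper":5}]'
python3 -m creep '[{"translation":[0,0,0.5],"roll":0,"gripper":5},{"translation":[0,0,1],"roll":0,"gripper":5},{"translation":[0,0,1],"roll":0,"gripper":5}]'
python3 -c "
from h import *
R=np.array([.4781,.3098,0])
plan([W(R,np.radians(10.7),[.032,0,.2075])[0].tolist()+[10.7]])
t=viewer.camera('top');print([(np.round(d['bbox'],1).tolist(),round(d['p'],2)) for d in viewer.recognise('top','hanger0')])
s=viewer.camera('scene');print([(np.round(d['bbox'],1).tolist(),round(d['p'],2)) for d in viewer.recognise('scene','hanger0')])
for x in (.118,.076,.032): print(x,proj('top',W(R,np.radians(10.7),[[x,0,.22],[x-.017,0,.184],[x+.017,0,.184]])).round(1).tolist())"
```

```text
time: 49.52
position: [0.3898, 0.2939, 0.2083]
tool_rot: [0.996, 0.093, 0.0, -0.0]
ft_force: [-0.5, -0.1, -1.4]
grip_width: 0.0118
grip_force: 30.0
time: 49.77
position: [0.3899, 0.2939, 0.2081]
tool_rot: [0.996, 0.093, 0.0, -0.0]
ft_force: [-1.9, -0.1, 5.1]
grip_width: 0.0118
grip_force: 30.0
t 49.77 pos [0.3899 0.2939 0.2081] yaw 10.7 q [ 0.42  0.39  1.81 -0.    0.94  1.8 ] F [-1.9 -0.1  5.1] w 11.8 gf 30.0
  T [121.7, 0.8, 0.6] roll 0.0
[([64.4, 170.1, 42.9, 16.2], 0.93), ([72.2, 183.7, 37.4, 27.2], 0.73)]
[([336.6, 230.3, 49.1, 89.5], 0.9), ([357.7, 224.3, 39.2, 89.9], 0.81), ([397.4, 178.1, 43.4, 81.1], 0.62), ([184.3, 164.9, 138.4, 87.8], 0.35)]
0.118 [[66.8, 166.6], [75.5, 177.8], [72.9, 161.8]]
0.076 [[70.3, 187.4], [78.9, 197.9], [76.2, 181.6]]
0.032 [[74.0, 209.4], [82.6, 219.1], [79.8, 202.7]]
```

```bash
python3 -m creep '[{"translation":[8,0,0],"roll":0,"gripper":5},{"translation":[20,0,0],"roll":0,"gripper":5},{"translation":[32,0,0],"roll":0,"gripper":5},{"translation":[44,0,0],"roll":0,"gripper":5},{"translation":[55,0,0],"roll":0,"gripper":5}]'
python3 -m creep '[{"translation":[10,0,0],"roll":0,"gripper":5},{"translation":[22,0,0],"roll":0,"gripper":5},{"translation":[34,0,0],"roll":0,"gripper":5},{"translation":[46,0,0],"roll":0,"gripper":5},{"translation":[55,0.3,0],"roll":0,"gripper":5}]'
python3 -m creep '[{"translation":[6,0,0],"roll":0,"gripper":5},{"translation":[12,0,0],"roll":0,"gripper":5},{"translation":[12,0,0],"roll":0,"gripper":5}]'
python3 -m creep '[{"translation":[0,0,-0.4],"roll":0,"gripper":5},{"translation":[0,0,-0.4],"roll":0,"gripper":5},{"translation":[0,0,-0.4],"roll":0,"gripper":5}]'
python3 -c "
from h import *
R=np.array([.4781,.3098,0])
plan([W(R,np.radians(10.7),[.032,0,.2075])[0].tolist()+[10.7]])"
```

```text
time: 50.38
position: [0.4414, 0.3037, 0.208]
tool_rot: [0.996, 0.093, -0.003, 0.0]
ft_force: [-7.3, -1.1, 9.0]
grip_width: 0.0117
grip_force: 30.0
time: 50.8
position: [0.4965, 0.3139, 0.208]
tool_rot: [0.996, 0.093, -0.002, 0.0]
ft_force: [-6.0, -1.5, 7.9]
grip_width: 0.012
grip_force: 30.0
time: 51.05
position: [0.5092, 0.3162, 0.208]
tool_rot: [0.996, 0.093, -0.001, -0.0]
ft_force: [-3.2, 0.1, 5.3]
grip_width: 0.012
grip_force: 30.0
time: 51.3
position: [0.5092, 0.3162, 0.2081]
tool_rot: [0.996, 0.093, -0.0, -0.0]
ft_force: [-2.8, -0.7, 5.4]
grip_width: 0.0117
grip_force: 30.0
t 51.3 pos [0.5092 0.3162 0.2081] yaw 10.7 q [0.37 0.53 1.53 0.   1.08 1.75] F [-2.8 -0.7  5.4] w 11.7 gf 30.0
  T [0.3, 0.6, 0.6] roll 0.0
```

```bash
python3 -m creep '[{"translation":[0,0,0],"roll":0,"gripper":40},{"translation":[0,0,0],"roll":0,"gripper":40},{"translation":[0,0,0],"roll":0,"gripper":40},{"translation":[0,0,0],"roll":0,"gripper":40},{"translation":[0,0,0],"roll":0,"gripper":40}]'
python3 -m creep '[{"translation":[0,0,-20],"roll":0,"gripper":45},{"translation":[0,0,-50],"roll":0,"gripper":45},{"translation":[0,0,-80],"roll":0,"gripper":45},{"translation":[0,0,-100],"roll":0,"gripper":45}]' >/dev/null
python3 -m creep '[{"translation":[-20,30,0],"roll":0,"gripper":45},{"translation":[-40,70,0],"roll":0,"gripper":45},{"translation":[-60,110,0],"roll":0,"gripper":45},{"translation":[-60,150,0],"roll":0,"gripper":45},{"translation":[-60,190,0],"roll":0,"gripper":45}]' >/dev/null
python3 -m creep '[{"translation":[0,40,0],"roll":0,"gripper":45},{"translation":[0,80,0],"roll":0,"gripper":45},{"translation":[0,120,0],"roll":0,"gripper":45},{"translation":[0,150,0],"roll":0,"gripper":45},{"translation":[0,150,0],"roll":0,"gripper":45}]'
python3 - <<'E'
from h import *
R=np.array([.4781,.3098,0])
t=viewer.camera('top')
for n in("hanger0","scraper","rest","chip0","collar_top"): print(n,[(np.round(d['bbox'],1).tolist(),round(d['p'],2)) for d in viewer.recognise('top',n)])
s=viewer.camera('scene')
for n in("hanger0","scraper","rest","chip0","collar"): print(n,[(np.round(d['bbox'],1).tolist(),round(d['p'],2)) for d in viewer.recognise('scene',n)])
for c in("top","scene"):
    print(c,"scraper pred bbox",[proj(c,W([.4972,.1743,.004],np.radians(-77),[[a*.013,b*.032,h] for a in(-1,1) for b in(-1,1) for h in(0,.014)]+[[0,0,.06]])).min(0).round(0),proj(c,W([.4972,.1743,.004],np.radians(-77),[[a*.013,b*.032,h] for a in(-1,1) for b in(-1,1) for h in(0,.014)]+[[0,0,.06]])).max(0).round(0)])
    for x in(.118,.075,.033):
        p=proj(c,W(R,np.radians(10.7),[[x+a*.017,b*.028,h] for a in(-1,1) for b in(-1,1) for h in(.071,.087)]+[[x,0,.22]]));print(x,p.min(0).round(0),(p.max(0)-p.min(0)).round(0))
# change outside moved things vs start: bystanders
for c,f,im in(("top","t0raw",t),("scene","s0raw",s)):
    d=cv2.absdiff(im,cv2.imread(f"pics/{f}.png")).max(2);m=cv2.morphologyEx((d>60).astype(np.uint8),cv2.MORPH_OPEN,np.ones((3,3)));n,_,st,_=cv2.connectedComponentsWithStats(m);print(c,[q[:4].tolist() for q in st[1:] if q[4]>30])
E
```

```text
time: 51.72
position: [0.5099, 0.3161, 0.2074]
tool_rot: [0.996, 0.093, 0.0, 0.0]
ft_force: [-0.2, -0.1, -0.1]
grip_width: 0.0357
grip_force: 0.0
time: 52.88
position: [0.5154, -0.0326, 0.3078]
tool_rot: [0.996, 0.09, 0.001, 0.002]
ft_force: [-0.2, 0.1, -0.1]
grip_width: 0.0448
grip_force: 0.0
hanger0 [([65.4, 168.0, 42.8, 18.9], 0.93), ([69.1, 206.9, 45.3, 19.3], 0.9), ([69.2, 186.9, 39.9, 21.6], 0.75), ([316.6, 115.7, 60.9, 33.0], 0.38)]
scraper [([154.1, 209.2, 17.0, 27.0], 0.69)]
rest [([155.4, 211.1, 15.6, 25.5], 0.63), ([152.6, 197.2, 24.4, 46.0], 0.6)]
chip0 [([211.3, 162.5, 107.4, 99.4], 0.27), ([315.4, 116.6, 64.5, 31.2], 0.23)]
collar_top []
hanger0 [([358.2, 226.2, 37.3, 85.5], 0.91), ([336.4, 228.9, 50.5, 91.3], 0.69), ([373.1, 210.7, 37.3, 85.0], 0.68), ([184.8, 163.9, 137.4, 90.5], 0.45)]
scraper [([312.1, 233.8, 25.7, 38.3], 0.79), ([116.7, 176.7, 45.8, 17.5], 0.39)]
rest [([300.7, 245.5, 45.9, 40.0], 0.63)]
chip0 []
collar [([206.4, 167.2, 26.4, 20.7], 0.89), ([336.8, 226.9, 49.9, 97.9], 0.5)]
top scraper pred bbox [array([158., 206.]), array([176., 235.])]
0.118 [ 67
[... 617 characters left out ...]
1, 12, 11], [95, 296, 7, 8], [249, 329, 7, 7], [194, 336, 49, 14], [208, 353, 14, 8]]
scene [[257, 0, 59, 103], [372, 0, 19, 40], [450, 0, 62, 104], [234, 25, 16, 19], [214, 32, 13, 7], [337, 45, 51, 32], [410, 45, 19, 11], [242, 56, 7, 26], [346, 78, 51, 36], [246, 84, 10, 11], [448, 93, 13, 6], [469, 101, 43, 26], [197, 108, 6, 6], [189, 122, 5, 9], [190, 141, 17, 6], [221, 146, 14, 12], [175, 169, 19, 6], [203, 180, 5, 8], [438, 186, 8, 5], [443, 191, 22, 14], [255, 192, 8, 5], [220, 204, 59, 30], [275, 205, 6, 7], [256, 207, 6, 13], [356, 211, 51, 55], [400, 233, 10, 9], [284, 236, 15, 15], [317, 247, 14, 13], [386, 247, 10, 10], [375, 257, 11, 9], [351, 276, 45, 52], [268, 278, 31, 21]]
```

```bash
python3 -c "
from rig import hand_in
print(hand_in())"
```

```text
the job is handed in; nothing more can be done
None
```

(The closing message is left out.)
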